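Load two jar caps, one mouth up and one mouth down, in a spraying jig

ROBOT

A 7-joint arm with a two-finger parallel gripper is mounted at the origin on the work surface. World frame = base frame: x ahead of the robot, y to its left, z up, the work surface at z = 0. Lengths are in m, angles in rad, forces in N, time in s.
With the tool pointing down it reaches from about 0.4 to 0.875 m from the base axis. Payload 19.3 kg.
Tool frame: the origin (TCP) lies at the very end of the fingers, on their centre line; the grasp point (between the pads) lies 19 mm behind it; z points along the fingers, y is the line along which they close (so a half turn about z gives the same grasp; the last joint's range is limited). The gripper opens to 85 mm and grips with 20 to 120 N. Pads are 22 mm wide; open, the fingers measure 114 mm over their backs; the gripper's body (76 mm by 85 mm) begins 54 mm behind the grasp point. The pads swing forward as they close: fully open they stand 13 mm farther back than shut.
Start: joints at [1.089, 0.521, -0.036, 1.599, 0.021, 1.021, -0.113], TCP at [0.25, -0.573, 0.231] pointing down, gripper open.
Joint ranges: [-2.91, 2.91], [-0.3, 2.13], [-1.5, 1.42], [0.17, 2.43], [-1.26, 4.41], [0.16, 1.93], [-2.52, 2.52]. Speed limits (rad/s): [1.89, 1.89, 2.39, 2.39, 3.01, 3.01, 3.01].

INTERFACE

Orientations are given as [roll, pitch, yaw] about the fixed x, y, z axes, in that order (R = Rz(yaw) Ry(pitch) Rx(roll)).
In Python, from workcell import bot gives the robot as it stands. The module is installed in compiled form; this text tells all that it offers.
- The arm moves only by the tool apply_moves, never from a script. Its arguments are lists of equal length, an entry for each row: "claw": the finger opening in m, from 0 to 0.0854; "xyz": the shift along the tool's x, y, z in m, a list of three; "twist": the turn, a rotation vector about the tool's x, y, z in rad, a list of three. A call has 1 to 20 rows; each row shifts and turns the commanded pose from where the row before left it, along the tool's axes as they then stand; what a row does not reach is not made up. A row lasts 1/10 s, in which the tool goes at most 50 mm and 8.59 degrees, less where a joint would pass 70% of its speed; a pose out of reach is approached as far as the arm can. A call with a gripper value outside its range is refused whole. The fingers move at their own pace and stop on an object; "force" is the grip in N (left out, the last holds). Time passes only in rows, so rows that do not move let the fingers close. It gives the time, the measured TCP pose, the force, the opening and the grip force at its end, in the units of the state.
- bot.observe(): the state, without advancing time (a new reading comes with each control period).
- bot.grab_frame(name): name is "scene" or "top" or "wrist"; returns a dict with "img" (384x512x3 uint8, red, green, blue), "vfov" (degrees; the focal length in pixels is half the picture's height over the tangent of half this angle, whatever the lens; pixels are square), "cx", "cy" (the principal point, pixels), "view" (4x4, takes a point from world to camera coordinates). Camera axes: x right, y up, looking along -z (the intrinsics and any distortion apply to the point x, -y, -z); pixel columns grow to the right and rows downward; lengths in m; the calibration is good to about 2 mm. A picture is of the moment at which its call begins. There is no depth.
- bot.job_done(): hands the job in; it is judged then, once.
Trained networks look in the newest picture that a camera, given by its name, has taken for a name from the list of things; names that differ only in an ending like _2 or _b are one class to them, and where a whole thing is asked for, a point or a joint stands for the part that bears it (a point fixed in the world has none). Each returns a list of dicts, best first, with "score" (0 to 1); they miss things now and then, are a little off and sometimes report something else, mostly with a low value. They report only what shows in the picture. A call takes as long as a camera call. They do not tell look-alikes from the thing itself.
- bot.find_in(camera, query): "position" ([x, y, z] in m, in world coordinates, good to about 4 mm: the middle of the surface that is visible of it).
The state is a dict: "clock": time; "qpos": joint angles; "qd": joint speeds; "joint_efforts": joint torques, N m; "position": TCP position; "tool_rot": TCP orientation; "force": force on the tool from outside, world axes, zero at the start; "moment": the same for the moment, N m; "grip_width": finger opening in m; "finger_force": force on a finger pad.
Only numpy, scipy, OpenCV 4.12 (cv2) and the standard library are available. Lean on these libraries where they do the work, as an engineer would, in place of code of your own. Each camera call takes 0.05 s, during which the arm holds its last target. There are 200 camera calls.

TASK

Get the two white jar caps ready for airbrushing in the wooden jig. Swing the jig's hold-down bar well clear (about a quarter turn) of both pockets, take the caps out of their drying stands and seat them fully home in their pockets: the wider cap in the wide pocket with its open mouth up (its inside gets painted), the narrower cap in the narrow pocket with its open mouth down (its top gets painted). Then swing the bar back across both caps all the way to its closed stop, without disturbing the paint jar, the thinner bottle and the mixing cup.

Things in the scene. Friction and masses are not known exactly. Their poses are not given: they have to be found in the camera images.
- wide_cap: The wider white screw cap: a ribbed round cup, 50 mm outside diameter, 26 mm high along its axis, wall and closed end 3 mm, 22 g. Origin at its centre (on the axis, 13 mm from either end). Its own x axis points along the cap's axis out of the CLOSED end; the open mouth faces -x. It starts on edge (axis level) in its stand, mouth roughly to the robot's right.
- narrow_cap: The narrower white screw cap: the same form, 38 mm outside diameter, 26 mm high, wall and closed end 3 mm, 16 g. Origin at its centre; own x axis points out of the CLOSED end, mouth faces its -x. It starts standing on edge in the other stand, mouth also roughly to the robot's right.
- wide_stand: Fixed steel drying stand holding the wide cap on edge between two end plates (at the cap's two ends, tops 23 mm above the table). 44 mm along its x (the cap's axis), 35.5 mm along y: the cap overhangs 7 mm on both y sides. Origin under its middle, on the table; the cap's centre is straight above it at 32.4 mm. May be on either side of the jig.
- narrow_stand: The same for the narrow cap: 44 mm along x, 28.9 mm along y, plates 23 mm high; the cap overhangs by 4.5 mm on both y sides, and its centre stands at 27.3 mm height.
- jig: Fixed wooden block, 90 mm (its x) by 230 mm (its y) by 22 mm high, origin at the centre of its underside on the table. Two round pockets 5 mm deep lie on its y axis, and a pivot post for the hold-down bar stands near its -y end.
- wide_pocket (a point): Centre of the floor of the wide pocket (56 mm diameter, 2 mm chamfer, 5 mm deep, mouth at 22 mm height), at y = -5 mm in the jig. z up, axes as the jig's. A seated cap's centre is 13 mm above this point and the cap stands 21 mm out of the block.
- narrow_pocket (a point): Centre of the floor of the narrow pocket (44 mm diameter, 2 mm chamfer, 5 mm deep), at y = +76 mm in the jig. A seated cap's centre is 13 mm above this point.
- bar_pivot (a point): On the vertical pivot axis of the hold-down bar, at y = -95 mm in the jig, 45.5 mm above the table (height of the bar's underside, 2.5 mm above seated caps).
- bar_knob (a point): Centre of the top of the black knob on the bar: an upright pin 14 mm in diameter and 28 mm tall (51.5 to 79.5 mm above the table), 133 mm from the pivot. The steel bar below it is 10 mm wide, 6 mm thick and reaches 185 mm from the pivot.
- bar (a joint): Swing of the hold-down bar about the upright pivot, rad. 0: closed stop, the bar lies along the jig's +y over both pockets. It grows clockwise seen from above, towards the jig's +x side, to 2.2; at 1.57 it points along the jig's +x. It stays where it is left.
- paint_jar: Bystander: small capped paint jar, 48 mm diameter, 60 mm high, standing; origin under its centre. Leave it alone.
- thinner: Bystander: small white thinner bottle, 50 mm diameter, 85 mm high, standing; origin under its centre. Leave it alone.
- mix_cup: Bystander: clear plastic mixing cup, 68 mm rim diameter, 40 mm high, open; origin under its centre. Leave it alone.
There are look-alikes about, which are no part of the job. Leave any pink or yellow look-alike of the wide_cap alone.

How it is judged:
On the way, in this order (a step that is already met when the one before it is completed fails the run):
1. the hold-down bar is swung open by at least 1.1 rad (value of joint bar above 1.1 rad), for 0.1 s.
2. with the bar open, both caps have been set in their pockets, wide one mouth up, narrow one mouth down (value of joint bar above 0.5 rad and horizontal distance between wide_cap and wide_pocket below 0.01 m and z of wide_cap in the frame of wide_pocket below 0.021 m and horizontal distance between narrow_cap and narrow_pocket below 0.01 m and z of narrow_cap in the frame of narrow_pocket below 0.021 m and angle between wide_cap's own x axis and vertical above 2.8 rad and angle between narrow_cap's own x axis and vertical below 0.34 rad), for 0.2 s.
3. the bar is back at its closed stop, across both caps (value of joint bar below 0.12 rad), for 0.1 s.
At the end, for the whole second after the job is handed in: The wide cap sits in the wide pocket with its mouth up and the narrow cap in the narrow pocket with its mouth down, each within 5 mm of the pocket's centre, within 2.5 mm of fully home and within 0.12 rad of level, both at rest; the bar is within 0.12 rad of its closed stop (horizontal distance between wide_cap and wide_pocket below 0.005 m and z of wide_cap in the frame of wide_pocket below 0.0155 m and angle between wide_cap's own x axis and vertical above 3.02 rad and horizontal distance between narrow_cap and narrow_pocket below 0.005 m and z of narrow_cap in the frame of narrow_pocket below 0.0155 m and angle between narrow_cap's own x axis and vertical below 0.12 rad and value of joint bar below 0.12 rad and linear speed of each of wide_cap, narrow_cap below 0.02 m/s); the robot touches nothing.
It fails at once if the paint jar, the thinner bottle or the mixing cup is shifted by more than 30 mm or knocked over (distance of any of paint_jar, thinner, mix_cup from where it was at the start of the episode above 0.03 m or angle between any of paint_jar, thinner, mix_cup's own z axis and vertical above 0.5 rad).
It also fails if it takes over 72 s, if anything falls off the work surface, if the arm or the gripper's body presses on something with over 40 N, if the wrist force passes 120 N, or if a joint passes its speed limit or range.

## Working session

There is one attempt and no reset: what is moved stays moved. The work goes in short steps, Python scripts to look and compute and a tool call to move; the robot and the scene stay as the last step left them, time stands still between calls to the robot, and variables do not carry over. Pictures are saved under pics/ and viewed, at most 10 in all, crops included, and the job is handed in when it is done.

Besides the shell and the picture viewer there is one more tool, called after "Call:" in YAML: its name, and indented under it one key for each argument. apply_moves: Moves the arm, as the interface text tells. Its arguments: {"type":"object","properties":{"claw":{"type":"array"},"xyz":{"type":"array"},"twist":{"type":"array"},"force":{"type":"number"}},"required":["claw","xyz","twist"]}

```bash
mkdir -p pics; python3 - <<'E'
from workcell import bot
import cv2,numpy as np
for n in ["scene","top"]:
    f=bot.grab_frame(n); cv2.imwrite(f"pics/{n}0.png",cv2.cvtColor(f["img"],cv2.COLOR_RGB2BGR))
    print(n,f["vfov"],f["cx"],f["cy"],np.round(f["view"],4).tolist(),[k for k in f])
    for q in ["wide_cap","narrow_cap","wide_stand","narrow_stand","jig","bar_knob","paint_jar","thinner","mix_cup"]:
        print(q,[(np.round(d["position"],3).tolist(),round(d["score"],2)) for d in bot.find_in(n,q)][:4])
print(bot.observe())
E
```

```text
scene 50.567393518101916 252.59600099490328 200.9551071161116 [[-0.3839, 0.9234, -0.0009, 0.1842], [-0.6533, -0.2709, 0.707, 0.3012], [0.6525, 0.272, 0.7072, -1.4281], [0.0, 0.0, 0.0, 1.0]] ['img', 'vfov', 'cx', 'cy', 'view']
wide_cap [([0.514, 0.358, 0.025], 0.85), ([0.347, 0.255, 0.037], 0.67), ([0.44, 0.286, 0.05], 0.57), ([0.429, 0.384, 0.04], 0.53)]
narrow_cap [([0.493, 0.035, 0.021], 0.56), ([0.491, -0.343, 0.036], 0.47)]
wide_stand [([0.488, 0.026, 0.051], 0.4)]
narrow_stand [([0.491, -0.329, 0.012], 0.42)]
jig [([0.497, 0.035, 0.022], 0.93)]
bar_knob [([0.491, 0.03, 0.051], 0.55)]
paint_jar [([0.696, 0.333, 0.049], 0.85), ([0.496, 0.037, 0.021], 0.56)]
thinner [([0.768, 0.161, 0.05], 0.84)]
mix_cup [([0.694, -0.285, 0.023], 0.59)]
top 48.14823955980995 256.08249346040895 191.72673881616132 [[0.0072, -0.9996, -0.0271, 0.0274], [0.9811, 0.0018, 0.1933, -0.5369], [-0.1932, -0.028, 0.9808, -0.9445], [0.0, 0.0, 0.0, 1.0]] ['img', 'vfov', 'cx', 'cy', 'view']
wide_cap [([0.329, 0.254, 0.043], 0.72), ([0.518, 0.35, 0.046], 0.66), ([0.426, 0.281, 0.055], 0.56), ([0.417, 0.376, 0.043],
[... 427 characters left out ...]
rray([ 1.0888046 ,  0.52140303, -0.03629891,  1.59951264,  0.02118505,
        1.02110251, -0.11280392]), 'qd': array([-1.16665649e-04,  5.84071372e-04, -5.39265668e-06, -1.08557482e-03,
       -1.12921281e-03, -3.76432545e-04, -1.98150980e-04]), 'joint_efforts': array([ 3.17290767e-03, -9.26864433e+01,  1.97980598e+00, -3.70245838e+01,
        1.81706005e-02,  1.83015254e-03, -2.49693642e-05]), 'position': array([ 0.2501308 , -0.57274662,  0.23128437]), 'tool_rot': array([-3.14155050e+00, -9.37821266e-06,  4.11736363e-01]), 'force': array([-0.24774873, -0.34098648, -0.45373516]), 'moment': array([ 0.02164236, -0.03218449, -0.0366406 ]), 'finger_force': 0.0, 'grip_width': 0.0854873352203899}
```

View both.

View pics/scene0.png

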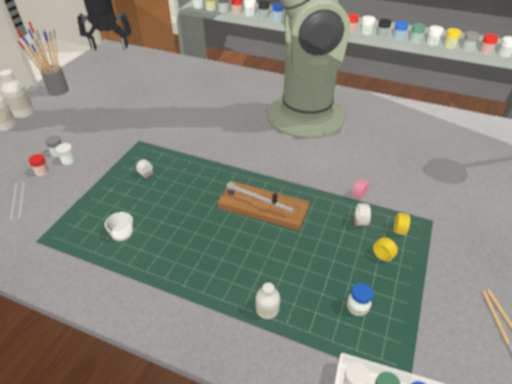

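View pics/top0.png

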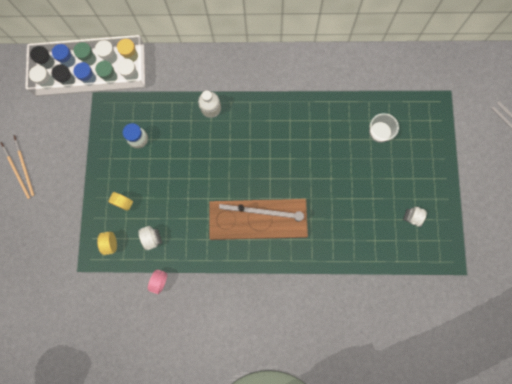

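```bash
cat > h.py <<'E'
from workcell import bot
import cv2,numpy as np
from scipy.spatial.transform import Rotation as Rot
def grab(n,save=None):
    f=bot.grab_frame(n)
    if save: cv2.imwrite(f"pics/{save}.png",cv2.cvtColor(f["img"],cv2.COLOR_RGB2BGR))
    return f
def foc(f): return 192/np.tan(np.radians(f["vfov"]/2))
def pix2plane(f,u,v,z):
    V=np.array(f["view"]);R=V[:3,:3];c=-R.T@V[:3,3]
    d=R.T@np.array([(u-f["cx"])/foc(f),-(v-f["cy"])/foc(f),-1.])
    return c+d*(z-c[2])/d[2]
def proj(f,P):
    V=np.array(f["view"]);p=(V[:3,:3]@np.atleast_2d(P).T).T+V[:3,3]
    return np.c_[f["cx"]+foc(f)*p[:,0]/-p[:,2],f["cy"]-foc(f)*p[:,1]/-p[:,2]]
def pose():
    s=bot.observe();return np.array(s["position"]),Rot.from_euler("xyz",s["tool_rot"])
def plan(p,R,pt,Rt):
    """tool-frame shift and rotation vector from (p,R) to (pt,Rt); shift in start axes"""
    return np.round(R.inv().apply(np.array(pt)-p),4),np.round((R.inv()*Rt).as_rotvec(),4)
def down(yaw): return Rot.from_euler("xyz",[np.pi,0,yaw])
E
python3 - <<'E'
from h import *
for n in ["top","scene"]:
    f=grab(n);im=f["img"];h=cv2.cvtColor(im,cv2.COLOR_RGB2HSV)
    m=((h[...,0]<20)&(h[...,1]>90)&(h[...,2]>60)).astype(np.uint8)
    u0,v0=proj(f,[0.48,0.03,0.02])[0].astype(int)
    M=np.zeros_like(m);M[v0-50:v0+50,u0-80:u0+80]=m[v0-50:v0+50,u0-80:u0+80]
    pts=np.argwhere(cv2.morphologyEx(M,cv2.MORPH_CLOSE,np.ones((9,9))))[:,::-1]
    P=np.array([pix2plane(f,u,v,0.022)[:2] for u,v in pts],dtype=np.float32)
    r=cv2.minAreaRect(P);print(n,r,len(P))
f=grab("wrist","w0")
p,R=pose();V=np.array(f["view"]);c=-V[:3,:3].T@V[:3,3]
print("cam in tool",R.inv().apply(c-p),f["vfov"],f["cx"],f["cy"])
print((R.inv().as_matrix()@V[:3,:3].T).round(3))
for t,y in [((0.45,-0.34,0.25),0.0)]: print(plan(p,R,t,down(y)))
E
```

```text
top ((0.47807615995407104, 0.0257381871342659), (0.09111648797988892, 0.22773294150829315), 1.6360480785369873) 3700
scene ((0.48388561606407166, 0.03018149733543396), (0.10971109569072723, 0.2335169017314911), 1.6093978881835938) 2469
cam in tool [ 0.07799858  0.000723   -0.14377986] 71.2389312749014 253.15872218362674 191.30358415065996
[[ 0.     0.953  0.302]
 [ 1.    -0.001  0.001]
 [ 0.001  0.302 -0.953]]
(array([ 0.2763, -0.1333, -0.0187]), array([-1.000e-04,  0.000e+00,  4.117e-01]))
```

Call:
apply_moves:
  claw: [0.06, 0.06, 0.06, 0.06, 0.06, 0.06, 0.06, 0.06, 0.06, 0.06, 0.06, 0.06, 0.06]
  xyz:
    - [0, 0, 0]
    - [0, 0, 0]
    - [0, 0, 0]
    - [0.035, -0.029, 0.004]
    - [0.035, -0.029, 0.004]
    - [0.035, -0.029, 0.004]
    - [0.035, -0.029, 0.004]
    - [0.035, -0.029, 0.004]
    - [0.035, -0.029, 0.004]
    - [0.035, -0.029, 0.004]
    - [0.035, -0.029, 0.003]
    - [0, 0, 0]
    - [0, 0, 0]
  twist:
    - [0, 0, 0.137]
    - [0, 0, 0.137]
    - [0, 0, 0.138]
    - [0, 0, 0]
    - [0, 0, 0]
    - [0, 0, 0]
    - [0, 0, 0]
    - [0, 0, 0]
    - [0, 0, 0]
    - [0, 0, 0]
    - [0, 0, 0]
    - [0, 0, 0]
    - [0, 0, 0]

```text
clock: 2.45
position: [0.5307, -0.34, 0.2]
tool_rot: [-3.141, 0.0, 0.002]
force: [-0.3, -2.0, -0.1]
grip_width: 0.06
finger_force: 0.0
```

```bash
python3 - <<'E'
from h import *
import pickle
f=grab("wrist","wn");pickle.dump(f,open("wn.pkl","wb"))
for q in ["narrow_cap","narrow_stand"]: print(q,[(np.round(d["position"],3).tolist(),round(d["score"],2)) for d in bot.find_in("wrist",q)][:3])
E
```

```text
narrow_cap [([0.487, -0.345, 0.042], 0.81)]
narrow_stand [([0.495, -0.328, 0.008], 0.6), ([0.485, -0.066, 0.024], 0.41)]
```

Call:
apply_moves:
  claw: [0.06, 0.06, 0.06, 0.06, 0.06, 0.06, 0.06, 0.06, 0.06, 0.06, 0.06]
  xyz:
    - [0, -0.04, 0]
    - [0, -0.04, 0]
    - [0, -0.04, 0]
    - [0, -0.04, 0]
    - [0, -0.04, 0]
    - [0, -0.04, 0]
    - [0, -0.04, 0]
    - [0, -0.04, 0]
    - [0, -0.045, 0]
    - [0, 0, 0]
    - [0, 0, 0]
  twist:
    - [0, 0, 0]
    - [0, 0, 0]
    - [0, 0, 0]
    - [0, 0, 0]
    - [0, 0, 0]
    - [0, 0, 0]
    - [0, 0, 0]
    - [0, 0, 0]
    - [0, 0, 0]
    - [0, 0, 0]
    - [0, 0, 0]

```text
clock: 3.7
position: [0.5302, 0.024, 0.2005]
tool_rot: [3.141, -0.0, 0.0]
force: [-0.3, -1.5, 0.9]
grip_width: 0.06
finger_force: 0.0
```

```bash
python3 - <<'E'
from h import *
import pickle
f=grab("wrist","wj");pickle.dump(f,open("wj.pkl","wb"))
for q in ["jig","bar_knob","bar_pivot"]: print(q,[(np.round(d["position"],3).tolist(),round(d["score"],2)) for d in bot.find_in("wrist",q)][:3])
a=cv2.imread("pics/wn.png");b=cv2.imread("pics/wj.png")
cv2.imwrite("pics/m1.png",cv2.resize(np.vstack([a[60:360],b[60:360]]),None,fx=1.0,fy=1.0))
E
```

```text
jig [([0.491, 0.028, 0.023], 0.9)]
bar_knob [([0.493, 0.02, 0.048], 0.6)]
bar_pivot [([0.491, 0.028, 0.021], 0.87)]
```

View pics/m1.png

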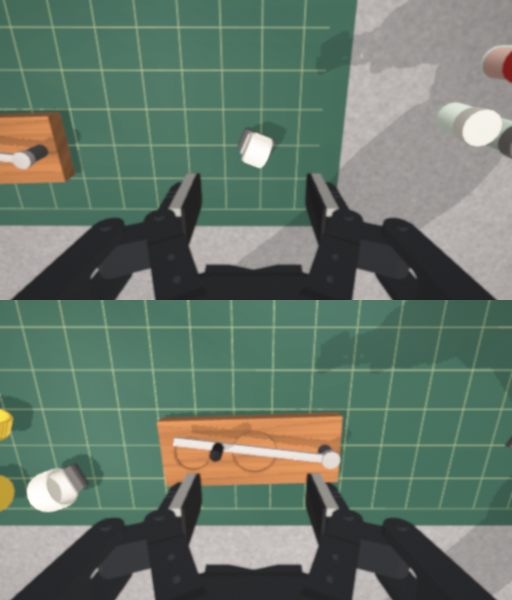

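```bash
python3 - <<'E'
from h import *
import pickle
f=pickle.load(open("wj.pkl","rb"))
o=-240
for n,u,v,z in [("TL",158,421,.022),("TR",342,416,.022),("BR",343,482,.022),("BL",163,485,.022),("nar",193,453,.022),("wide",255,453,.022),("tip",174,442,.0515),("barmid",250,450.5,.0515),("barR",318,457.5,.0515),("knobtop",215,457,.0795),("pivot",331,460,.055),("widecap",55,487,.035)]:
    print(n,pix2plane(f,u,v+o,z).round(4))
im=f["img"];h=cv2.cvtColor(im,cv2.COLOR_RGB2HSV)
m=((h[...,0]<20)&(h[...,1]>90)&(h[...,2]>150)).astype(np.uint8);m[:150]=0;m[260:]=0
pts=np.argwhere(cv2.morphologyEx(m,cv2.MORPH_CLOSE,np.ones((15,15))))[:,::-1]
P=np.array([pix2plane(f,u,v,0.022)[:2] for u,v in pts],dtype=np.float32);print(cv2.minAreaRect(P))
# enlarged crops
j=cv2.imread("pics/wj.png")[160:260,140:360]; n=cv2.imread("pics/wn.png")[170:240,210:310]; 
w=cv2.imread("pics/wj.png")[200:270,0:100]
a=cv2.resize(j,(660,300),interpolation=cv2.INTER_CUBIC);b=np.hstack([cv2.resize(n,(330,231),interpolation=cv2.INTER_CUBIC),cv2.resize(w,(330,231),interpolation=cv2.INTER_CUBIC)])
cv2.imwrite("pics/m2.png",np.vstack([a,b]))
E
```

```text
TL [0.5196 0.1424 0.022 ]
TR [ 0.5262 -0.0863  0.022 ]
BR [ 0.4349 -0.0968  0.022 ]
BL [0.4302 0.1452 0.022 ]
nar [0.4767 0.1017 0.022 ]
wide [0.4767 0.0214 0.022 ]
tip [0.5025 0.1157 0.0515]
barmid [0.4919 0.0275 0.0515]
barR [ 0.4831 -0.0529  0.0515]
knobtop [0.4956 0.0645 0.0795]
pivot [ 0.4815 -0.0675  0.055 ]
widecap [0.4344 0.2807 0.035 ]
((0.4781109094619751, 0.027662329375743866), (0.09204356372356415, 0.23161451518535614), 1.596503734588623)
```

View pics/m2.png

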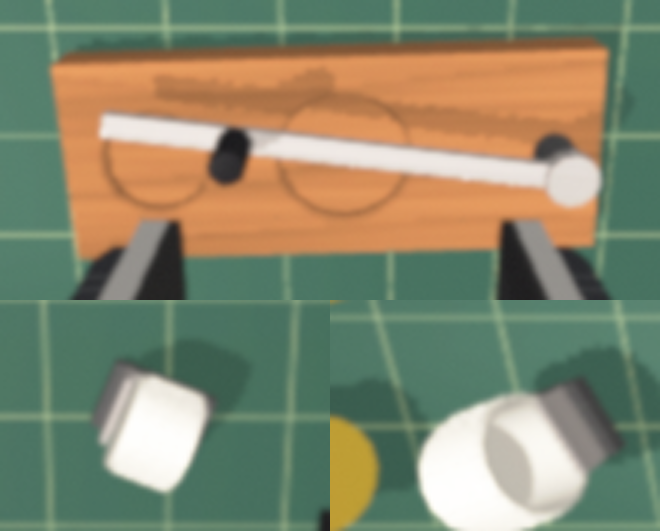

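Call:
apply_moves:
  claw: [0.034, 0.034, 0.034, 0.034, 0.034, 0.034, 0.034, 0.034, 0.034, 0.034, 0.034, 0.034, 0.034, 0.034, 0.034]
  xyz:
    - [-0.017, -0.0205, 0]
    - [-0.017, -0.0205, 0]
    - [0, 0, 0.011]
    - [0, 0, 0.011]
    - [0, 0, 0.011]
    - [0, 0, 0.011]
    - [0, 0, 0.011]
    - [0, 0, 0.011]
    - [0, 0, 0.011]
    - [0, 0, 0.011]
    - [0, 0, 0.011]
    - [0, 0, 0.011]
    - [0, 0, 0]
    - [0, 0, 0]
    - [0, 0, 0]
  twist:
    - [0, 0, 0]
    - [0, 0, 0]
    - [0, 0, -0.1453]
    - [0, 0, -0.1453]
    - [0, 0, -0.1453]
    - [0, 0, -0.1453]
    - [0, 0, -0.1453]
    - [0, 0, -0.1453]
    - [0, 0, -0.1453]
    - [0, 0, -0.1453]
    - [0, 0, -0.1453]
    - [0, 0, -0.1453]
    - [0, 0, 0]
    - [0, 0, 0]
    - [0, 0, 0]

```text
clock: 5.4
position: [0.4966, 0.0649, 0.0908]
tool_rot: [3.141, -0.0, 1.449]
force: [-0.2, -0.6, 0.5]
grip_width: 0.0337
finger_force: 0.0
```

```bash
python3 - <<'E'
from h import *
p,R=pose();s=bot.observe();print(s["clock"],p,s["tool_rot"],np.round(s["qpos"],3))
for z in (.058,): print(plan(p,R,(.4965,.065,z),down(1.453)))
E
```

```text
5.4 [0.49661325 0.06486198 0.09084011] [ 3.14091550e+00 -3.72706616e-05  1.44852866e+00] [ 0.042  0.562 -0.385  2.023  0.352  0.62  -0.701]
(array([ 0.0001, -0.0002,  0.0328]), array([ 0.0007, -0.    , -0.0045]))
```

Call:
apply_moves:
  claw: [0.034, 0.034, 0.02, 0.02, 0.02, 0.02, 0.02, 0.02, 0.02, 0.02, 0.02, 0.02, 0.02, 0.02, 0.02, 0.02, 0.034, 0.034]
  xyz:
    - [0, 0, 0.016]
    - [0, 0, 0.016]
    - [0, 0, 0]
    - [0, 0, 0]
    - [-0.0012, 0.0177, 0]
    - [-0.0012, 0.0177, 0]
    - [-0.0012, 0.0177, 0]
    - [-0.0012, 0.0177, 0]
    - [-0.0012, 0.0177, 0]
    - [-0.0012, 0.0177, 0]
    - [-0.0012, 0.0177, 0]
    - [-0.0012, 0.0177, 0]
    - [-0.0012, 0.0177, 0]
    - [-0.0012, 0.0177, 0]
    - [-0.0012, 0.0177, 0]
    - [0, 0, 0]
    - [0, 0, 0]
    - [0, 0, 0]
  twist:
    - [0, 0, 0]
    - [0, 0, 0]
    - [0, 0, 0]
    - [0, 0, 0]
    - [0, 0, 0.1332]
    - [0, 0, 0.1332]
    - [0, 0, 0.1332]
    - [0, 0, 0.1332]
    - [0, 0, 0.1332]
    - [0, 0, 0.1332]
    - [0, 0, 0.1332]
    - [0, 0, 0.1332]
    - [0, 0, 0.1332]
    - [0, 0, 0.1332]
    - [0, 0, 0.1332]
    - [0, 0, 0]
    - [0, 0, 0]
    - [0, 0, 0]

```text
clock: 7.2
position: [0.6139, -0.0678, 0.0588]
tool_rot: [-3.141, -0.001, -0.01]
force: [0.6, 0.1, -0.4]
grip_width: 0.034
finger_force: 0.0
```

Call:
apply_moves:
  claw: [0.034, 0.034, 0.06, 0.06, 0.06, 0.06, 0.06, 0.06, 0.06, 0.06, 0.06, 0.06]
  xyz:
    - [0, 0, -0.04]
    - [0, 0, -0.04]
    - [-0.0227, 0.039, -0.0045]
    - [-0.0227, 0.039, -0.0045]
    - [-0.0227, 0.039, -0.0045]
    - [-0.0227, 0.039, -0.0045]
    - [-0.0227, 0.039, -0.0045]
    - [-0.0227, 0.039, -0.0045]
    - [-0.0227, 0.039, -0.0045]
    - [0, 0, 0]
    - [0, 0, 0]
    - [0, 0, 0]
  twist:
    - [0, 0, 0]
    - [0, 0, 0]
    - [0, 0, 0]
    - [0, 0, 0]
    - [0, 0, 0]
    - [0, 0, 0]
    - [0, 0, 0]
    - [0, 0, 0]
    - [0, 0, 0]
    - [0, 0, 0]
    - [0, 0, 0]
    - [0, 0, 0]

```text
clock: 8.4
position: [0.4523, -0.3386, 0.1698]
tool_rot: [-3.141, -0.0, -0.01]
force: [0.5, 0.6, 0.4]
grip_width: 0.0601
finger_force: 0.0
```

```bash
python3 - <<'E'
from h import *
import pickle
f=grab("wrist","wn2");pickle.dump(f,open("wn2.pkl","wb"))
for q in ["narrow_cap","narrow_stand"]: print(q,[(np.round(d["position"],3).tolist(),round(d["score"],2)) for d in bot.find_in("wrist",q)][:3])
t=grab("top");pickle.dump(t,open("t2.pkl","wb"))
u,v=proj(f,[.485,-.342,.03])[0];print(u,v,bot.observe()["position"],proj(t,[[.4808,-.0673,.0515],[.665,-.067,.0515]]))
u=int(u)-70;v=int(v)-55
a=cv2.resize(cv2.imread("pics/wn2.png")[max(v,0):v+110,u:u+140],(560,440 if v>=0 else 4*(v+110)),interpolation=cv2.INTER_CUBIC)
b=cv2.cvtColor(t["img"][180:260,190:330],cv2.COLOR_RGB2BGR);b=cv2.resize(b,(240,137));b=np.vstack([b,np.zeros((a.shape[0]-137,240,3),np.uint8)])
cv2.imwrite("pics/m3.png",np.hstack([a,b]));print("offset",u,v)
E
```

```text
narrow_cap [([0.482, -0.341, 0.044], 0.65)]
narrow_stand [([0.489, -0.327, 0.01], 0.76), ([0.486, -0.343, 0.042], 0.55)]
255.96085520198847 151.3055810271859 [ 0.45210159 -0.33896735  0.16973714] [[298.30076918 215.88292419]
 [297.25849485 138.94452313]]
offset 185 96
```

View pics/m3.png

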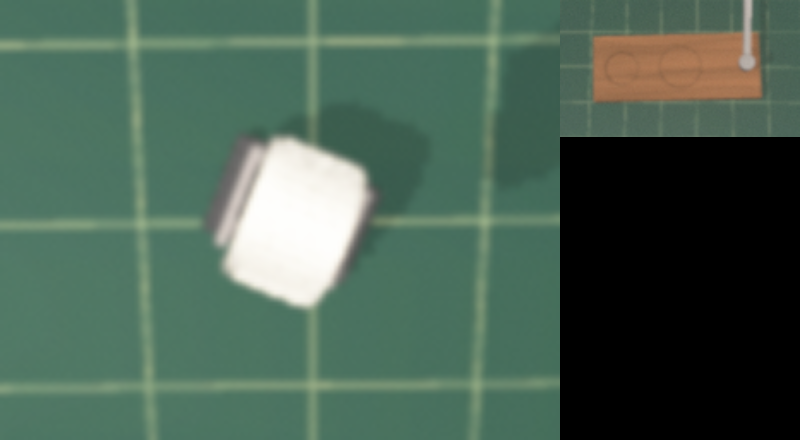

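```bash
python3 - <<'E'
from h import *
import pickle
f=pickle.load(open("wn2.pkl","rb"));im=f["img"]
m=(im.min(2)>170).astype(np.uint8);m[:115]=0;m[180:]=0;m[:,:235]=0;m[:,285:]=0
pts=np.argwhere(cv2.morphologyEx(m,cv2.MORPH_OPEN,np.ones((5,5))))[:,::-1]
P=np.array([pix2plane(f,u,v,0.0273)[:2] for u,v in pts],dtype=np.float32);print(cv2.minAreaRect(P),len(P))
for u,v in [(283,137),(370,175),(308,307),(224,268),(296.25,221.75)]: print(pix2plane(f,185+u/4,96+v/4,.0273).round(4))
E
```

```text
((0.4841941297054291, -0.3445588946342468), (0.030886422842741013, 0.040334418416023254), 67.21063232421875) 1006
[ 0.5066 -0.3419  0.0273]
[ 0.4966 -0.3648  0.0273]
[ 0.461  -0.3485  0.0273]
[ 0.472  -0.3257  0.0273]
[ 0.4844 -0.3453  0.0273]
```

Call:
apply_moves:
  claw: [0.06, 0.06, 0.06, 0.06, 0.06, 0.06, 0.06, 0.06, 0.06, 0.06, 0.06, 0.06, 0.06, 0.06, 0.06, 0.06, 0.06, 0.06, 0.06, 0.06]
  xyz:
    - [0, 0, -0.004]
    - [0, 0, -0.004]
    - [0, 0, -0.004]
    - [0, 0, -0.004]
    - [0, 0, -0.004]
    - [0, 0, -0.004]
    - [0, 0, -0.004]
    - [0, 0, -0.004]
    - [0.033, 0.011, 0]
    - [0.033, 0.011, 0]
    - [0.033, 0.011, 0]
    - [0, 0, 0]
    - [0, 0, 0]
    - [0, 0, 0]
    - [0, 0, 0]
    - [0, 0, 0]
    - [0, 0, 0]
    - [0, 0, 0]
    - [0, 0, 0]
    - [0, 0, 0]
  twist:
    - [0, 0, -0.148]
    - [0, 0, -0.148]
    - [0, 0, -0.148]
    - [0, 0, -0.148]
    - [0, 0, -0.148]
    - [0, 0, -0.148]
    - [0, 0, -0.148]
    - [0, 0, -0.147]
    - [0, 0, 0]
    - [0, 0, 0]
    - [0, 0, 0]
    - [0, -0.142, 0]
    - [0, -0.142, 0]
    - [0, -0.142, 0]
    - [0, -0.142, 0]
    - [0, -0.142, 0]
    - [0, -0.142, 0]
    - [0, -0.142, 0]
    - [0, -0.14, 0]
    - [0, 0, 0]

```text
clock: 10.6
position: [0.521, -0.2584, 0.1984]
tool_rot: [-3.127, 1.138, 1.19]
force: [-0.1, 0.1, -0.5]
grip_width: 0.0601
finger_force: 0.0
```

```bash
cat >> h.py <<'E'
def tilt(axyaw,phi): # tool with x_h at yaw axyaw, tilted about y_t by phi
    return down(axyaw)*Rot.from_rotvec([0,phi,0])
E
python3 - <<'E'
from h import *
p,R=pose();s=bot.observe();print(s["clock"],p,np.round(R.as_matrix(),3).tolist(),np.round(s["qpos"],3))
Rt=tilt(1.173,np.radians(-65));C=np.array([.4842,-.3448,.0273]);d=Rt.as_matrix()[:,2];print(d)
g=C+.010*d
print("pre",plan(p,R,g-.09*d,Rt)); print("tgt",g)
E
```

```text
10.6 [ 0.52096132 -0.25843277  0.19837888] [[0.156, 0.923, -0.351], [0.389, -0.384, -0.837], [-0.908, -0.006, -0.419]] [-0.178  0.832  0.091  1.701  0.875  1.44  -1.004]
[-0.35109247 -0.83554047 -0.42261826]
pre (array([0.1157, 0.0003, 0.0769]), array([0.0006, 0.0039, 0.0069]))
tgt [ 0.48068908 -0.3531554   0.02307382]
```

Call:
apply_moves:
  claw: [0.06, 0.06, 0.06, 0.06, 0.06, 0.06, 0.06, 0.06, 0.06]
  xyz:
    - [0.0385, 0, 0.0257]
    - [0.0385, 0, 0.0256]
    - [0.0385, 0, 0.0256]
    - [0, 0, 0]
    - [0, 0, 0.025]
    - [0, 0, 0.025]
    - [0, 0, 0.025]
    - [0, 0, 0.015]
    - [0, 0, 0]
  twist:
    - [0, 0.004, 0.007]
    - [0, 0, 0]
    - [0, 0, 0]
    - [0, 0, 0]
    - [0, 0, 0]
    - [0, 0, 0]
    - [0, 0, 0]
    - [0, 0, 0]
    - [0, 0, 0]

```text
clock: 11.5
position: [0.4808, -0.3572, 0.0279]
tool_rot: [3.123, 1.129, 1.148]
force: [0.9, 0.1, 0.6]
grip_width: 0.06
finger_force: 0.0
```

```bash
python3 - <<'E'
from h import *
p,R=pose();s=bot.observe();print(s["clock"],p,np.round(s["force"],1))
Rt=tilt(1.173,np.radians(-65))
print(plan(p,R,[ 0.4807,-0.3532,0.0231],Rt))
f=grab("wrist","wn3");f2=grab("scene","sc3")
a=cv2.imread("pics/wn3.png");b=cv2.imread("pics/sc3.png")
cv2.imwrite("pics/m4.png",np.hstack([a[100:384,100:420],cv2.resize(b[130:250,80:200],(284,284))]))
E
```

```text
11.5 [ 0.48076247 -0.35721578  0.02788156] [0.9 0.1 0.6]
(array([ 0.0059, -0.0017, -0.0013]), array([-0.004 , -0.005 , -0.0106]))
```

View pics/m4.png

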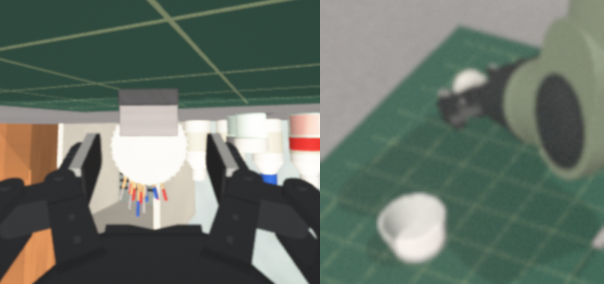

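Call:
apply_moves:
  claw: [0.06, 0.06, 0.033, 0.033, 0.033, 0.033, 0.033, 0.033]
  force: 35
  xyz:
    - [0.005, -0.002, -0.001]
    - [0, 0, 0]
    - [0, 0, 0]
    - [0, 0, 0]
    - [0, 0, 0]
    - [0, 0, 0]
    - [0, 0, 0]
    - [0, 0, 0]
  twist:
    - [0, -0.005, -0.01]
    - [0, 0, 0]
    - [0, 0, 0]
    - [0, 0, 0]
    - [0, 0, 0]
    - [0, 0, 0]
    - [0, 0, 0]
    - [0, 0, 0]

```text
clock: 12.4
position: [0.4807, -0.3521, 0.0221]
tool_rot: [-3.136, 1.135, 1.177]
force: [1.0, 1.6, 1.7]
grip_width: 0.0357
finger_force: 34.8
```

Call:
apply_moves:
  claw: [0.033, 0.033, 0.033, 0.033, 0.033, 0.033, 0.033, 0.033, 0.033, 0.033, 0.033, 0.033, 0.033, 0.033, 0.033, 0.033, 0.033]
  xyz:
    - [-0.027, 0, -0.0127]
    - [-0.027, 0, -0.0127]
    - [-0.027, 0, -0.0127]
    - [-0.027, 0, -0.0127]
    - [0, 0, 0]
    - [0, 0, 0]
    - [0, 0, 0]
    - [0, 0, 0]
    - [0, 0, 0]
    - [0, 0, 0]
    - [0, 0, 0]
    - [0, 0, 0]
    - [0, 0, 0]
    - [0, 0, 0]
    - [0, 0, 0]
    - [0, 0, 0]
    - [0, 0, 0]
  twist:
    - [0, 0, 0]
    - [0, 0, 0]
    - [0, 0, 0]
    - [0, 0, 0]
    - [0, 0.1428, 0]
    - [0, 0.1428, 0]
    - [0, 0.1428, 0]
    - [0, 0.1428, 0]
    - [0, 0.1428, 0]
    - [0, 0.1428, 0]
    - [0, 0.1428, 0]
    - [0, 0.1428, 0]
    - [0, 0.1428, 0]
    - [0, 0.1428, 0]
    - [0, 0.1428, 0]
    - [0, 0, 0]
    - [0, 0, 0]

```text
clock: 14.1
position: [0.4799, -0.3526, 0.1404]
tool_rot: [-3.136, -0.431, 1.167]
force: [1.1, -0.4, 0.0]
grip_width: 0.0362
finger_force: 35.0
```

```bash
python3 - <<'E'
from h import *
p,R=pose();s=bot.observe();print(s["clock"],p,np.round(R.as_matrix()[:,2],3),np.round(s["qpos"],2),s["grip_width"],s["finger_force"])
J=np.array([.478,.0277,0]);yj=np.array([-.028,1,0]);N=J+.076*yj
Rt=tilt(1.173,np.radians(25));d=Rt.as_matrix()[:,2];print(N,d)
# cap centre = TCP-0.010 d
t=N+[0,0,.08]+.010*d; print("above",t,plan(p,R,t,Rt))
f=grab("wrist","wn4")
f2=grab("scene","sc4")
u,v=proj(f2,p)[0].astype(int)
a=cv2.imread("pics/wn4.png");b=cv2.imread("pics/sc4.png")
cv2.imwrite("pics/m5.png",np.hstack([a[100:384,100:420],cv2.resize(b[v-40:v+40,u-40:u+40],(284,284))]))
E
```

```text
14.1 [ 0.47985655 -0.35262932  0.14040603] [ 0.159  0.386 -0.909] [ 1.11  0.74 -0.55  1.63 -0.06  0.97  0.29] 0.036221860563605116 35.01833064656239
[0.475872 0.1037   0.      ] [ 0.16371711  0.38961892 -0.90630779]
above [0.47750917 0.10759619 0.07093692] (array([ 0.3547, -0.1818,  0.2404]), array([-0.0027,  0.0056, -0.0055]))
```

View pics/m5.png

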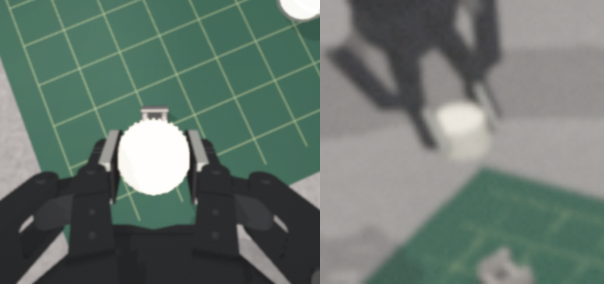

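```bash
python3 - <<'E'
from h import *
f=bot.grab_frame("wrist");p,R=pose();d=R.as_matrix()[:,2];xt=R.as_matrix()[:,0]
im=f["img"];m=(im.min(2)>185).astype(np.uint8);m[:210]=0;m[310:]=0;m[:,:205]=0;m[:,305:]=0
m=cv2.morphologyEx(m,cv2.MORPH_OPEN,np.ones((9,9)));c=max(cv2.findContours(m,0,1)[0],key=cv2.contourArea)
print("ellipse",cv2.fitEllipse(c))
for a in (.004,.007,.010,.013): print(a,proj(f,p-a*d+[0,0,.013]).round(1), proj(f,p-a*d+.003*xt+[0,0,.013]).round(1))
t=proj(f,p-.01*d+np.array([[.019,0,.013],[-.019,0,.013],[0,.019,.013],[0,-.019,.013]]));print(t.round(1))
E
```

```text
ellipse ((253.23397827148438, 256.3530578613281), (71.01731872558594, 74.86431121826172), 175.3926544189453)
0.004 [[251.8 247.4]] [[251.8 242.4]]
0.007 [[251.7 250.3]] [[251.7 245.2]]
0.01 [[251.7 253.3]] [[251.7 248.1]]
0.013 [[251.7 256.4]] [[251.7 251.1]]
[[285.6 238.8]
 [217.4 268. ]
 [237.6 219. ]
 [266.2 288.6]]
```

Call:
apply_moves:
  claw: [0.033, 0.033, 0.033, 0.033, 0.033, 0.033, 0.033, 0.033, 0.033, 0.033, 0.033, 0.033, 0.033, 0.033, 0.033]
  xyz:
    - [0.0385, -0.0183, 0.0177]
    - [0.0385, -0.0183, 0.0177]
    - [0.0385, -0.0183, 0.0177]
    - [0.0385, -0.0183, 0.0177]
    - [0.0385, -0.0183, 0.0177]
    - [0.0385, -0.0183, 0.0177]
    - [0.0385, -0.0183, 0.0177]
    - [0.0385, -0.0183, 0.0177]
    - [0.0385, -0.0183, 0.0177]
    - [0.0385, -0.0183, 0.0177]
    - [-0.0146, 0, 0.0318]
    - [-0.0146, 0, 0.0318]
    - [0, 0, 0]
    - [0, 0, 0]
    - [0, 0, 0]
  twist:
    - [-0.003, 0.006, -0.005]
    - [0, 0, 0]
    - [0, 0, 0]
    - [0, 0, 0]
    - [0, 0, 0]
    - [0, 0, 0]
    - [0, 0, 0]
    - [0, 0, 0]
    - [0, 0, 0]
    - [0, 0, 0]
    - [0, 0, 0]
    - [0, 0, 0]
    - [0, 0, 0]
    - [0, 0, 0]
    - [0, 0, 0]

```text
clock: 15.75
position: [0.4769, 0.1103, 0.0748]
tool_rot: [3.137, -0.437, 1.177]
force: [0.0, 0.8, 0.4]
grip_width: 0.0357
finger_force: 35.6
```

```bash
python3 - <<'E'
from h import *
p,R=pose();s=bot.observe();print(s["clock"],p,np.round(s["tool_rot"],3),np.round(s["force"],1),s["grip_width"])
Rt=tilt(1.173,np.radians(25))
print(plan(p,R,[.4779,.1086,.030],Rt))
f=grab("wrist","wn5"); print(proj(f,[[.4759,.1037,.022],[.4782,.0227,.022]]))
cv2.imwrite("pics/m6.png",cv2.imread("pics/wn5.png")[90:330,60:450])
E
```

```text
15.75 [0.47694485 0.1103118  0.07475882] [ 3.137 -0.437  1.177] [0.  0.8 0.4] 0.035702959329837754
(array([-0.02  ,  0.0013,  0.04  ]), array([ 0.0033, -0.0008,  0.0038]))
[[253.81137534 247.12989389]
 [297.97693221 346.74983719]]
```

View pics/m6.png

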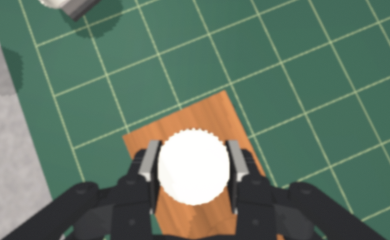

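Call:
apply_moves:
  claw: [0.033, 0.033, 0.033, 0.033, 0.033, 0.033, 0.033]
  xyz:
    - [-0.008, 0.0013, 0.016]
    - [-0.007, 0, 0.014]
    - [-0.005, 0, 0.01]
    - [-0.0015, 0, 0.0032]
    - [0, 0, 0]
    - [0, 0, 0]
    - [0, 0, 0]
  twist:
    - [0.003, 0, 0.003]
    - [0, 0, 0]
    - [0, 0, 0]
    - [0, 0, 0]
    - [0, 0, 0]
    - [0, 0, 0]
    - [0, 0, 0]

```text
clock: 16.5
position: [0.4749, 0.1107, 0.0451]
tool_rot: [-3.131, -0.439, 1.173]
force: [0.2, -0.0, 0.1]
grip_width: 0.0358
finger_force: 35.6
```

```bash
python3 - <<'E'
from h import *
p,R=pose();s=bot.observe();print(s["clock"],p,np.round(s["tool_rot"],3),np.round(s["force"],1),s["qpos"].round(3),s["joint_efforts"].round(1),s["qd"].round(3))
Rt=tilt(1.173,np.radians(25))
print(plan(p,R,[.4774,.1082,.030],Rt))
E
```

```text
16.5 [0.47487111 0.11065741 0.04511905] [-3.131 -0.439  1.173] [ 0.2 -0.   0.1] [ 0.249  0.657 -0.441  2.233 -0.911  0.163  0.415] [ -0.3 -78.5  -7.3 -13.5  -0.4   1.   -0. ] [ 0.001  0.005  0.001  0.002 -0.011 -0.     0.013]
(array([-0.0076,  0.0034,  0.0131]), array([-0.0104, -0.0023,  0.0004]))
```

Call:
apply_moves:
  claw: [0.033, 0.033, 0.033, 0.033, 0.033, 0.033, 0.033, 0.033, 0.033, 0.033]
  xyz:
    - [0, 0, 0]
    - [0, 0, 0]
    - [0, 0, 0]
    - [0, 0, 0]
    - [0, 0, 0]
    - [0, 0, 0]
    - [0, 0, 0]
    - [0, 0, 0]
    - [0, 0, 0]
    - [0, 0, 0]
  twist:
    - [0.0623, 0, -0.1337]
    - [0.0623, 0, -0.1337]
    - [0.0623, 0, -0.1337]
    - [0.0623, 0, -0.1337]
    - [0.0623, 0, -0.1337]
    - [0.0623, 0, -0.1337]
    - [0.0623, 0, -0.1337]
    - [0.0623, 0, -0.1337]
    - [0, 0, 0]
    - [0, 0, 0]

```text
clock: 17.5
position: [0.4743, 0.1106, 0.0443]
tool_rot: [-3.139, -0.446, 2.352]
force: [-0.9, -0.0, -0.3]
grip_width: 0.0359
finger_force: 35.6
```

```bash
python3 - <<'E'
from h import *
p,R=pose();s=bot.observe();print(s["clock"],p,np.round(s["tool_rot"],3),np.round(s["force"],1),s["qpos"].round(3))
Rt=tilt(2.353,np.radians(25));d=Rt.as_matrix()[:,2];xh=np.array([np.cos(2.353),np.sin(2.353),0])
t=np.array([.4759,.1037,.0])+.010*d*[1,1,0]+.001*xh
for z in (.045,.0265): print(t,plan(p,R,t+[0,0,z],Rt))
E
```

```text
17.5 [0.47428947 0.11061561 0.04434012] [-3.139 -0.446  2.352] [-0.9 -0.  -0.3] [ 0.059  0.764 -0.257  1.857 -0.244  0.824  0.821]
[0.47221635 0.10740726 0.        ] (array([-0.0005, -0.0037, -0.0009]), array([-0.0027, -0.0099, -0.0005]))
[0.47221635 0.10740726 0.        ] (array([-0.0084, -0.0037,  0.0158]), array([-0.0027, -0.0099, -0.0005]))
```

Call:
apply_moves:
  claw: [0.033, 0.033, 0.033, 0.033, 0.033]
  xyz:
    - [0, -0.0037, -0.001]
    - [-0.004, 0, 0.008]
    - [-0.004, 0, 0.0085]
    - [0, 0, 0]
    - [0, 0, 0]
  twist:
    - [-0.003, -0.01, 0]
    - [0, 0, 0]
    - [0, 0, 0]
    - [0, 0, 0]
    - [0, 0, 0]

```text
clock: 18.0
position: [0.472, 0.1076, 0.0265]
tool_rot: [-3.141, -0.437, 2.356]
force: [-0.1, -0.5, -0.2]
grip_width: 0.0358
finger_force: 35.6
```

```bash
python3 - <<'E'
from h import *
p,R=pose();s=bot.observe();print(s["clock"],p,np.round(s["tool_rot"],3),np.round(s["force"],1))
f=grab("wrist","wn6");f2=grab("scene","sc6");t=grab("top","tp6")
for n in("wrist","scene","top"): print([(np.round(d["position"],3).tolist(),round(d["score"],2)) for d in bot.find_in(n,"narrow_cap")][:2])
u,v=proj(f2,[.475,.1,.03])[0].astype(int)
a=cv2.imread("pics/wn6.png");b=cv2.imread("pics/sc6.png")
cv2.imwrite("pics/m7.png",np.hstack([a[100:384,100:420],cv2.resize(b[v-35:v+35,u-35:u+35],(284,284),interpolation=cv2.INTER_CUBIC)]))
im=f["img"];m=(im.min(2)>185).astype(np.uint8);m[:210]=0;m[310:]=0;m[:,:205]=0;m[:,305:]=0
m=cv2.morphologyEx(m,cv2.MORPH_OPEN,np.ones((9,9)));c=max(cv2.findContours(m,0,1)[0],key=cv2.contourArea)
e=cv2.fitEllipse(c);print("ellipse",e,"at cap top z .049:",pix2plane(f,*e[0],.049).round(4), proj(f,[.4759,.1037,.022]))
E
```

```text
18.0 [0.47200153 0.10760495 0.02651315] [-3.141 -0.437  2.356] [-0.1 -0.5 -0.2]
[([0.472, 0.109, 0.047], 0.55)]
[]
[([0.476, 0.105, 0.045], 0.42)]
ellipse ((253.0101776123047, 256.3924255371094), (71.38896179199219, 74.4951400756836), 2.4325554370880127) at cap top z .049: [0.4767 0.1033 0.049 ] [[252.48602168 250.12269434]]
```

View pics/m7.png

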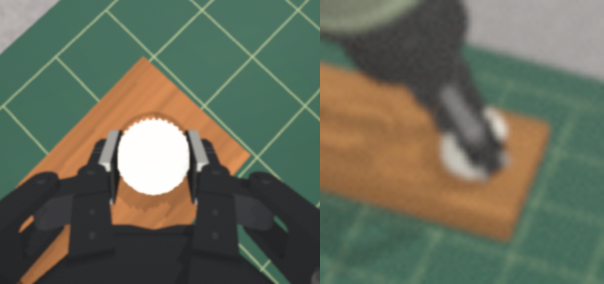

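Call:
apply_moves:
  claw: [0.033, 0.033, 0.033, 0.033]
  xyz:
    - [-0.0007, 0, 0.0014]
    - [-0.0006, 0, 0.0013]
    - [0, 0, 0]
    - [0, 0, 0]
  twist:
    - [0, 0, 0]
    - [0, 0, 0]
    - [0, 0, 0]
    - [0, 0, 0]

```text
clock: 18.7
position: [0.4724, 0.1077, 0.0241]
tool_rot: [3.141, -0.436, 2.357]
force: [-0.5, -1.0, 5.9]
grip_width: 0.036
finger_force: 39.3
```

Call:
apply_moves:
  claw: [0.044, 0.05, 0.056, 0.056, 0.056]
  xyz:
    - [0, 0, 0]
    - [0, 0, 0]
    - [0, 0, 0]
    - [0, 0, 0]
    - [0, 0, 0]
  twist:
    - [0, 0, 0]
    - [0, 0, 0]
    - [0, 0, 0]
    - [0, 0, 0]
    - [0, 0, 0]

```text
clock: 19.2
position: [0.4723, 0.1076, 0.0239]
tool_rot: [3.141, -0.437, 2.357]
force: [1.3, -1.0, 0.4]
grip_width: 0.0557
finger_force: 0.0
```

```bash
python3 - <<'E'
from h import *
p,R=pose();s=bot.observe();print(s["clock"],p,np.round(s["tool_rot"],3),np.round(s["force"],1),s["grip_width"])
f=grab("wrist","wn7");f2=grab("scene","sc7")
u,v=proj(f2,[.475,.1,.03])[0].astype(int)
a=cv2.imread("pics/wn7.png");b=cv2.imread("pics/sc7.png")
cv2.imwrite("pics/m8.png",np.hstack([a[100:384,100:420],cv2.resize(b[v-35:v+35,u-35:u+35],(284,284),interpolation=cv2.INTER_CUBIC)]))
im=f["img"];m=(im.min(2)>185).astype(np.uint8);m[:210]=0;m[310:]=0;m[:,:205]=0;m[:,305:]=0
m=cv2.morphologyEx(m,cv2.MORPH_OPEN,np.ones((9,9)));c=max(cv2.findContours(m,0,1)[0],key=cv2.contourArea)
e=cv2.fitEllipse(c);print("ellipse",e,"at cap top z .043:",pix2plane(f,*e[0],.043).round(4))
E
```

```text
19.2 [0.47227352 0.10759472 0.02388488] [ 3.141 -0.437  2.357] [ 1.3 -1.   0.4] 0.05571944844195973
ellipse ((253.39984130859375, 256.633544921875), (71.54902648925781, 73.00723266601562), 179.7765350341797) at cap top z .043: [0.4775 0.1031 0.043 ]
```

View pics/m8.png

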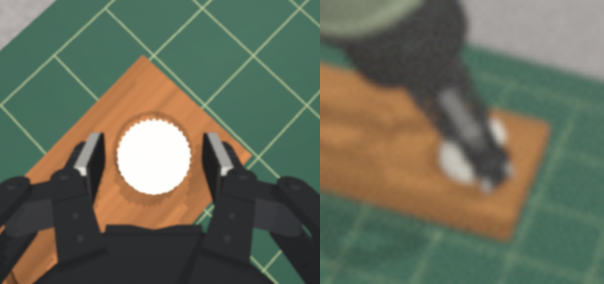

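Call:
apply_moves:
  claw: [0.056, 0.056, 0.0, 0.0, 0.0, 0.0, 0.0, 0.0, 0.0, 0.0, 0.0]
  xyz:
    - [0, 0, -0.03]
    - [0, 0, -0.03]
    - [0, 0, 0]
    - [0, 0, 0]
    - [0, 0, 0]
    - [0.02, 0, 0]
    - [0, 0, 0.015]
    - [0, 0, 0.013]
    - [0, 0, 0]
    - [0, 0, 0]
    - [0, 0, 0]
  twist:
    - [0, 0, 0]
    - [0, 0, 0]
    - [0, -0.146, 0]
    - [0, -0.146, 0]
    - [0, -0.144, 0]
    - [0, 0, 0]
    - [0, 0, 0]
    - [0, 0, 0]
    - [0, 0, 0]
    - [0, 0, 0]
    - [0, 0, 0]

```text
clock: 20.4
position: [0.4757, 0.1033, 0.0503]
tool_rot: [-3.139, -0.024, 2.355]
force: [0.1, -0.5, -0.1]
grip_width: -0.0001
finger_force: 0.0
```

```bash
python3 - <<'E'
from h import *
p,R=pose();s=bot.observe();print(s["clock"],p,np.round(s["tool_rot"],3),np.round(s["force"],1),s["grip_width"],s["qpos"].round(2))
f=pickle=None
f=grab("wrist")
im=f["img"];m=(im.min(2)>185).astype(np.uint8)
m=cv2.morphologyEx(m,cv2.MORPH_OPEN,np.ones((9,9)))
for c in cv2.findContours(m,0,1)[0]:
    if cv2.contourArea(c)>500: print(cv2.boundingRect(c))
print(proj(f,[[.476,.1037,.043]]))
E
```

```text
20.4 [0.47572518 0.10326523 0.05034934] [-3.139 -0.024  2.355] [ 0.1 -0.5 -0.1] -0.00013822994340690354 [-0.3   0.61 -0.03  2.08 -0.    0.47  0.46]
(225, 199, 60, 42)
[[253.31071992 235.22005946]]
```

Now press gently: down to 0.0425 in slow rows.

Call:
apply_moves:
  claw: [0, 0, 0, 0, 0]
  xyz:
    - [0, 0, 0.003]
    - [0, 0, 0.0025]
    - [0, 0, 0.0025]
    - [0, 0, 0]
    - [0, 0, 0]
  twist:
    - [0, 0, 0]
    - [0, 0, 0]
    - [0, 0, 0]
    - [0, 0, 0]
    - [0, 0, 0]

```text
clock: 20.95
position: [0.4755, 0.1038, 0.0429]
tool_rot: [-3.14, -0.023, 2.356]
force: [-5.3, -1.3, 27.1]
grip_width: -0.0004
finger_force: 13.5
```

Call:
apply_moves:
  claw: [0.0, 0.066, 0.066, 0.066, 0.066, 0.066, 0.066, 0.066, 0.066, 0.066, 0.066]
  xyz:
    - [0, 0, -0.045]
    - [0, 0, -0.045]
    - [0, 0, -0.037]
    - [0, 0, 0]
    - [0, 0, 0]
    - [0.0376, 0.006, 0]
    - [0.0376, 0.006, 0]
    - [0.0376, 0.006, 0]
    - [0.0376, 0.006, 0]
    - [0, 0, 0]
    - [0, 0, 0]
  twist:
    - [0, 0.024, 0]
    - [0, 0, 0]
    - [0, 0, 0.142]
    - [0, 0, 0.142]
    - [0, 0, 0.142]
    - [0, 0, 0]
    - [0, 0, 0]
    - [0, 0, 0]
    - [0, 0, 0]
    - [0, 0, 0]
    - [0, 0, 0]

```text
clock: 22.05
position: [0.4483, 0.2501, 0.1746]
tool_rot: [-3.119, -0.042, 1.931]
force: [-0.4, -0.5, 0.7]
grip_width: 0.0658
finger_force: 0.0
```

```bash
python3 - <<'E'
from h import *
import pickle
p,R=pose();s=bot.observe();print(s["clock"],p,np.round(s["tool_rot"],3),s["qpos"].round(2))
f=grab("wrist","ww");pickle.dump(f,open("ww.pkl","wb"))
for q in ("wide_cap","wide_stand"): print(q,[(np.round(d["position"],3).tolist(),round(d["score"],2)) for d in bot.find_in("wrist",q)][:4])
im=f["img"];m=((im.min(2)>165)&(im.max(2).astype(int)-im.min(2)<40)).astype(np.uint8);m[230:]=0
m=cv2.morphologyEx(m,cv2.MORPH_OPEN,np.ones((5,5)))
for c in cv2.findContours(m,0,1)[0]:
    if cv2.contourArea(c)<300: continue
    P=np.array([pix2plane(f,u,v,0.0324)[:2] for u,v in c[:,0]],dtype=np.float32)
    ap=cv2.approxPolyDP(c,4,True)[:,0]
    print(cv2.boundingRect(c),cv2.contourArea(c),cv2.minAreaRect(P),ap.tolist(),[pix2plane(f,u,v,.0324)[:2].round(4).tolist() for u,v in ap])
E
```

```text
22.05 [0.44828513 0.25014588 0.17463086] [-3.119 -0.042  1.931] [-0.62  0.43  0.03  1.94 -0.08  0.79 -0.17]
wide_cap [([0.419, 0.385, 0.047], 0.98), ([0.514, 0.357, 0.043], 0.83), ([0.332, 0.261, 0.046], 0.82), ([0.432, 0.285, 0.056], 0.64)]
wide_stand [([0.421, 0.3, 0.014], 0.7)]
(457, 169, 33, 39) 567.0 ((0.664940595626831, 0.33187419176101685), (0.04471873119473457, 0.027884680777788162), 86.2059326171875) [[489, 172], [473, 169], [458, 179], [460, 206], [467, 207], [470, 189]] [[0.6776, 0.3534], [0.6601, 0.3502], [0.6512, 0.335], [0.6697, 0.3092], [0.6775, 0.3109], [0.6692, 0.33]]
(227, 134, 49, 34) 1337.0 ((0.4304035007953644, 0.2834876477718353), (0.05210632458329201, 0.03529653698205948), 20.952407836914062) [[227, 142], [231, 165], [261, 167], [275, 162], [273, 139], [238, 134]] [[0.4033, 0.2831], [0.4156, 0.2613], [0.4469, 0.2709], [0.4591, 0.2814], [0.4479, 0.3034], [0.4114, 0.2951]]
(0, 0, 217, 230) 28892.0 ((0.26296481490135193, 0.24658140540122986), (0.3104385435581207, 0.1882696896791458), 89.9769058227539) [[210, 0], [190, 9], [181, 5], [175, 22], [169, 15], [158, 21],
[... 1342 characters left out ...]
0.2744], [0.232, 0.2836], [0.234, 0.2894], [0.2192, 0.2859], [0.2308, 0.2729], [0.2143, 0.2719], [0.2248, 0.2592], [0.2246, 0.2484], [0.2092, 0.2447], [0.2153, 0.2598], [0.2027, 0.2736], [0.1989, 0.2578], [0.1886, 0.257], [0.1981, 0.2416], [0.1857, 0.2476], [0.1901, 0.2386], [0.1688, 0.223], [0.1704, 0.2092], [0.1843, 0.21], [0.1833, 0.2005], [0.1719, 0.1962], [0.1828, 0.1022], [0.1905, 0.1066], [0.1864, 0.0914], [0.2158, 0.1028], [0.217, 0.1114], [0.2226, 0.1055], [0.3564, 0.1576], [0.3557, 0.224], [0.3056, 0.2459], [0.3015, 0.2534], [0.3132, 0.2808], [0.3564, 0.2753], [0.3564, 0.3313], [0.3501, 0.3448], [0.357, 0.3493], [0.3569, 0.3683], [0.3499, 0.3741], [0.3564, 0.3792], [0.352, 0.3983]]
```

Call:
apply_moves:
  claw: [0.066, 0.066, 0.066, 0.066, 0.066, 0.066, 0.066, 0.066, 0.066, 0.066, 0.066, 0.066]
  xyz:
    - [-0.032, 0, 0]
    - [-0.031, 0, 0]
    - [0, 0, 0]
    - [0, 0, 0]
    - [0, 0, 0]
    - [0, 0, 0]
    - [0, 0, 0]
    - [0, 0, 0]
    - [0, 0, 0]
    - [0, 0, 0]
    - [0, 0, 0]
    - [0, 0, 0]
  twist:
    - [0, 0, 0]
    - [0, 0, 0]
    - [0, 0.142, 0]
    - [0, 0.142, 0]
    - [0, 0.142, 0]
    - [0, 0.142, 0]
    - [0, 0.142, 0]
    - [0, 0.142, 0]
    - [0, 0.142, 0]
    - [0, 0.142, 0]
    - [0, 0, 0]
    - [0, 0, 0]

```text
clock: 23.4
position: [0.4702, 0.1899, 0.171]
tool_rot: [-3.078, -1.144, 1.871]
force: [0.2, -0.0, 0.6]
grip_width: 0.0662
finger_force: 0.0
```

```bash
cat > w.py <<'E'
from h import *
p,R=pose();s=bot.observe();print(s["clock"],p,np.round(s["tool_rot"],3),s["qpos"].round(2),np.round(s["force"],1),s["grip_width"])
Rt=tilt(1.937,np.radians(65));C=np.array([.4297,.2852,.0324]);d=Rt.as_matrix()[:,2]
g=C+.010*d
print("pre",plan(p,R,g-.1*d,Rt),"grasp",plan(p,R,g,Rt))
E
python3 w.py
```

```text
23.4 [0.47021785 0.18988989 0.17099453] [-3.078 -1.144  1.871] [ 0.32  0.85 -0.38  1.82 -0.82  1.2   0.92] [ 0.2 -0.   0.6] 0.06618374874208692
pre (array([-0.0826, -0.0012,  0.0615]), array([-0.0042, -0.0107, -0.0272])) grasp (array([-0.0837, -0.0008,  0.1615]), array([-0.0042, -0.0107, -0.0272]))
```

Call:
apply_moves:
  claw: [0.066, 0.066, 0.066, 0.066, 0.066]
  xyz:
    - [-0.0275, 0, 0.02]
    - [-0.0275, 0, 0.02]
    - [-0.0275, 0, 0.0215]
    - [0, 0, 0]
    - [0, 0, 0]
  twist:
    - [-0.004, -0.011, -0.027]
    - [0, 0, 0]
    - [0, 0, 0]
    - [0, 0, 0]
    - [0, 0, 0]

```text
clock: 23.9
position: [0.462, 0.2108, 0.0726]
tool_rot: [3.136, -1.134, 1.945]
force: [0.4, -0.5, -0.0]
grip_width: 0.0661
finger_force: 0.0
```

```bash
cat >> w.py <<'E'
f=grab("wrist")
# expected mouth-rim circle in image vs seen cap blob
a=np.array([np.cos(1.937),np.sin(1.937),0]);y=np.array([a[1],-a[0],0]);t=np.linspace(0,2*np.pi,36)
rim=np.array([C-.013*a+.025*(np.cos(k)*y+np.sin(k)*np.array([0,0,1])) for k in t]);q=proj(f,rim);print("pred rim",q.min(0).round(1),q.max(0).round(1))
im=f["img"];u0,v0=q.mean(0).astype(int)
m=((im.min(2)>140)&(im.max(2).astype(int)-im.min(2)<45)).astype(np.uint8);m[:max(v0-60,0)]=0;m[v0+60:]=0;m[:,:u0-80]=0;m[:,u0+80:]=0
m=cv2.morphologyEx(m,cv2.MORPH_OPEN,np.ones((3,3)))
for c in cv2.findContours(m,0,1)[0]:
    if cv2.contourArea(c)>200: print(cv2.boundingRect(c),cv2.contourArea(c))
cv2.imwrite("pics/wx.png",im[:,:,::-1])
E
python3 w.py
```

```text
23.9 [0.46202182 0.21077788 0.07257331] [ 3.136 -1.134  1.945] [ 0.29  1.01 -0.39  1.83 -0.83  1.05  1.06] [ 0.4 -0.5 -0. ] 0.06613036293505506
pre (array([-0.0021, -0.0035,  0.0005]), array([-0.0021,  0.    ,  0.0034])) grasp (array([-0.0021, -0.0033,  0.1005]), array([-0.0021,  0.    ,  0.0034]))
pred rim [220.4 186.8] [276.8 226.1]
(169, 235, 19, 32) 206.0
(220, 168, 59, 61) 2851.0
(169, 147, 53, 60) 1709.5
```

Call:
apply_moves:
  claw: [0.066, 0.066, 0.066, 0.066, 0.066, 0.066]
  xyz:
    - [-0.002, -0.0025, 0.02]
    - [0, 0, 0.025]
    - [0, 0, 0.025]
    - [0, 0, 0.025]
    - [0, 0, 0.005]
    - [0, 0, 0]
  twist:
    - [0, 0, 0]
    - [0, 0, 0]
    - [0, 0, 0]
    - [0, 0, 0]
    - [0, 0, 0]
    - [0, 0, 0]

```text
clock: 24.55
position: [0.4276, 0.2935, 0.0283]
tool_rot: [3.135, -1.136, 1.945]
force: [0.9, -0.6, -0.4]
grip_width: 0.0663
finger_force: 0.0
```

```bash
python3 w.py
```

```text
24.55 [0.42760646 0.29348193 0.02829075] [ 3.135 -1.136  1.945] [ 0.21  1.1  -0.47  1.9  -0.94  0.85  1.14] [ 0.9 -0.6 -0.4] 0.06630428627836252
pre (array([ 0.0003, -0.0011, -0.0994]), array([-0.0011, -0.0012,  0.0035])) grasp (array([ 0.0001, -0.001 ,  0.0006]), array([-0.0011, -0.0012,  0.0035]))
pred rim [202.4 243.1] [297.3 294.3]
(202, 210, 98, 82) 6688.0
```

Call:
apply_moves:
  claw: [0.044, 0.044, 0.044, 0.044, 0.044, 0.044, 0.044, 0.044, 0.044, 0.044, 0.044]
  force: 35
  xyz:
    - [0, 0, 0]
    - [0, 0, 0]
    - [0, 0, 0]
    - [0, 0, 0]
    - [0, 0, 0]
    - [0, 0, 0]
    - [0.0272, 0, -0.0127]
    - [0.0272, 0, -0.0127]
    - [0.0272, 0, -0.0127]
    - [0.0272, 0, -0.0127]
    - [0, 0, 0]
  twist:
    - [0, 0, 0]
    - [0, 0, 0]
    - [0, 0, 0]
    - [0, 0, 0]
    - [0, 0, 0]
    - [0, 0, 0]
    - [0, 0, 0]
    - [0, 0, 0]
    - [0, 0, 0]
    - [0, 0, 0]
    - [0, 0, 0]

```text
clock: 25.7
position: [0.4285, 0.2926, 0.1504]
tool_rot: [3.129, -1.135, 1.95]
force: [0.2, -0.3, -0.2]
grip_width: 0.0491
finger_force: 36.4
```

Call:
apply_moves:
  claw: [0.044, 0.044, 0.044, 0.044, 0.044, 0.044, 0.044, 0.044, 0.044, 0.044, 0.044, 0.044]
  xyz:
    - [0, 0, 0]
    - [0, 0, 0]
    - [0, 0, 0]
    - [0, 0, 0]
    - [0, 0, 0]
    - [0, 0, 0]
    - [0, 0, 0]
    - [0, 0, 0]
    - [0, 0, 0]
    - [0, 0, 0]
    - [0, 0, 0]
    - [0, 0, 0]
  twist:
    - [0, -0.1428, 0]
    - [0, -0.1428, 0]
    - [0, -0.1428, 0]
    - [0, -0.1428, 0]
    - [0, -0.1428, 0]
    - [0, -0.1428, 0]
    - [0, -0.1428, 0]
    - [0, -0.1428, 0]
    - [0, -0.1428, 0]
    - [0, -0.1428, 0]
    - [0, -0.1428, 0]
    - [0, 0, 0]

```text
clock: 26.9
position: [0.4215, 0.2965, 0.1422]
tool_rot: [-3.125, 0.276, 1.957]
force: [-0.1, 0.4, 0.2]
grip_width: 0.0494
finger_force: 36.4
```

Call:
apply_moves:
  claw: [0.044, 0.044, 0.044, 0.044, 0.044, 0.044, 0.044, 0.044, 0.044, 0.044, 0.044, 0.044]
  xyz:
    - [0, 0, 0]
    - [0, 0, 0]
    - [0, 0, 0]
    - [0, 0, 0]
    - [0, 0, 0]
    - [0, 0, 0]
    - [0, 0, 0]
    - [0, 0, 0]
    - [0, 0, 0]
    - [0, 0, 0]
    - [0, 0, 0]
    - [0, 0, 0]
  twist:
    - [0.0604, 0, 0.1296]
    - [0.0604, 0, 0.1296]
    - [0.0604, 0, 0.1296]
    - [0.0604, 0, 0.1296]
    - [0.0604, 0, 0.1296]
    - [0.0604, 0, 0.1296]
    - [0.0604, 0, 0.1296]
    - [0.0604, 0, 0.1296]
    - [0.0604, 0, 0.1296]
    - [0.0604, 0, 0.1296]
    - [0, 0, 0]
    - [0, 0, 0]

```text
clock: 28.1
position: [0.4242, 0.2914, 0.1429]
tool_rot: [-2.96, 0.422, 0.59]
force: [-0.4, 0.2, -1.5]
grip_width: 0.0492
finger_force: 36.4
```

```bash
cat > wp.py <<'E'
from h import *
import sys
p,R=pose();s=bot.observe();print(s["clock"],p,np.round(s["tool_rot"],3),s["qpos"].round(2),np.round(s["force"],1),s["grip_width"],s["finger_force"])
Y=0.5;Rt=tilt(Y,np.radians(-25));d=Rt.as_matrix()[:,2];W=np.array([.4782,.0227,0])
t=W+.010*d*[1,1,0]
print(d,"high",plan(p,R,[t[0],t[1],.15],Rt));
for z in (.06,.03): print("z",z,plan(p,R,[t[0],t[1],z],Rt))
f=grab("wrist","wpx")
a=R.as_matrix()[:,2]
k=np.linspace(0,2*np.pi,36);C=p-.010*a+[0,0,.013]
q=proj(f,C+np.c_[.025*np.cos(k),.025*np.sin(k),0*k]);print("pred rim",q.min(0).round(1),q.max(0).round(1))
im=f["img"];u0,v0=q.mean(0).astype(int)
m=((im.min(2)>150)&(im.max(2).astype(int)-im.min(2)<50)).astype(np.uint8);m[:v0-75]=0;m[v0+75:]=0;m[:,:u0-70]=0;m[:,u0+70:]=0
m=cv2.morphologyEx(m,cv2.MORPH_OPEN,np.ones((3,3)))
for c in cv2.findContours(m,0,1)[0]:
    if cv2.contourArea(c)>300: print(cv2.boundingRect(c),cv2.contourArea(c),cv2.fitEllipse(cv2.convexHull(c)))
E
python3 wp.py
```

```text
28.1 [0.42420062 0.29141244 0.14289322] [-2.96   0.422  0.59 ] [-0.91  0.76  0.49  1.65 -0.48  1.3  -1.24] [-0.4  0.2 -1.5] 0.0491958284002332 36.448715440928936
[-0.37088242 -0.20261399 -0.90630779] high (array([-0.1023,  0.2556, -0.0083]), array([-0.1442, -0.0071,  0.0833]))
z 0.06 (array([-0.0655,  0.2705,  0.0725]), array([-0.1442, -0.0071,  0.0833]))
z 0.03 (array([-0.0532,  0.2754,  0.0994]), array([-0.1442, -0.0071,  0.0833]))
pred rim [202.1 240.5] [295.8 294.5]
(179, 193, 140, 129) 11573.0 ((246.58973693847656, 256.259033203125), (146.86981201171875, 166.97509765625), 112.69115447998047)
```

Call:
apply_moves:
  claw: [0.044, 0.044, 0.044, 0.044, 0.044, 0.044, 0.044, 0.044, 0.044, 0.044]
  xyz:
    - [0, 0, 0]
    - [0, 0, 0]
    - [-0.0129, 0.0436, 0.006]
    - [-0.0129, 0.0436, 0.006]
    - [-0.0129, 0.0436, 0.006]
    - [-0.0129, 0.0436, 0.006]
    - [-0.0129, 0.0436, 0.006]
    - [-0.0131, 0.0437, 0.0062]
    - [0, 0, 0]
    - [0, 0, 0]
  twist:
    - [-0.072, -0.0035, 0.042]
    - [-0.072, -0.0035, 0.041]
    - [0, 0, 0]
    - [0, 0, 0]
    - [0, 0, 0]
    - [0, 0, 0]
    - [0, 0, 0]
    - [0, 0, 0]
    - [0, 0, 0]
    - [0, 0, 0]

```text
clock: 29.15
position: [0.4735, 0.0208, 0.1432]
tool_rot: [-3.141, 0.437, 0.499]
force: [-0.0, 0.3, -0.5]
grip_width: 0.0494
finger_force: 36.5
```

```bash
python3 wp.py
```

```text
29.15 [0.47353758 0.02084785 0.14321491] [-3.141  0.437  0.499] [-0.66  0.73  0.63  1.78 -0.25  1.16 -0.99] [-0.   0.3 -0.5] 0.04940411544715189 36.502069272100925
[-0.37088242 -0.20261399 -0.90630779] high (array([-0.0022,  0.0006, -0.0065]), array([-0.0008,  0.0002, -0.0009]))
z 0.06 (array([0.0359, 0.0006, 0.0751]), array([-0.0008,  0.0002, -0.0009]))
z 0.03 (array([0.0486, 0.0007, 0.1023]), array([-0.0008,  0.0002, -0.0009]))
pred rim [204.  242.3] [299.3 293.7]
(182, 196, 119, 98) 8298.0 ((235.70703125, 242.59857177734375), (103.78242492675781, 138.05838012695312), 110.88191223144531)
```

Call:
apply_moves:
  claw: [0.044, 0.044, 0.044, 0.044, 0.044, 0.044, 0.044]
  xyz:
    - [0.0121, 0.0007, 0.0256]
    - [0.0121, 0, 0.0256]
    - [0.0121, 0, 0.0256]
    - [0.0121, 0, 0.0255]
    - [0, 0, 0]
    - [0, 0, 0]
    - [0, 0, 0]
  twist:
    - [0, 0, 0]
    - [0, 0, 0]
    - [0, 0, 0]
    - [0, 0, 0]
    - [0, 0, 0]
    - [0, 0, 0]
    - [0, 0, 0]

```text
clock: 29.9
position: [0.4749, 0.0212, 0.0312]
tool_rot: [3.141, 0.436, 0.498]
force: [-0.2, -0.4, 1.1]
grip_width: 0.0494
finger_force: 36.6
```

```bash
cat >> wp.py <<'E'
h=cv2.cvtColor(im,cv2.COLOR_RGB2HSV);zc=p[2]+.009
m=((h[...,1]<60)&(h[...,2]>110)).astype(np.uint8);m[:v0-45]=0;m[v0+60:]=0;m[:,:u0-70]=0;m[:,u0+70:]=0
m=cv2.morphologyEx(m,cv2.MORPH_OPEN,np.ones((5,5)));c=max(cv2.findContours(m,0,1)[0],key=cv2.contourArea)
print("box",cv2.boundingRect(c))
both=np.vstack([proj(f,p-.010*a+np.c_[.025*np.cos(k),.025*np.sin(k),0*k+h]) for h in(-.013,.013)]);print("pred cyl",both.min(0).round(1),both.max(0).round(1))
for n in("top","scene"):
    g=grab(n); print(n,[(np.round(x["position"],3).tolist(),round(x["score"],2)) for x in bot.find_in(n,"wide_cap")][:5])
E
python3 wp.py
```

```text
29.9 [0.47489697 0.02117477 0.03117718] [3.141 0.436 0.498] [-0.6   0.9   0.55  1.81 -0.34  0.97 -0.97] [-0.2 -0.4  1.1] 0.04937537498517243 36.55074108392
[-0.37088242 -0.20261399 -0.90630779] high (array([-0.0507,  0.0003, -0.1075]), array([-0.0002, -0.0008, -0.0018]))
z 0.06 (array([-0.0127,  0.0003, -0.0259]), array([-0.0002, -0.0008, -0.0018]))
z 0.03 (array([-0.    ,  0.0002,  0.0013]), array([-0.0002, -0.0008, -0.0018]))
pred rim [204.1 242.3] [299.4 293.7]
(201, 292, 90, 36) 1917.5 ((240.44825744628906, 309.1712341308594), (38.717002868652344, 93.66716766357422), 92.6536636352539)
(206, 202, 95, 90) 6949.5 ((252.7333526611328, 248.34259033203125), (92.63540649414062, 101.07524871826172), 87.87516021728516)
box (205, 223, 97, 70)
pred cyl [204.1 202.7] [299.4 293.7]
top [([0.478, 0.026, 0.031], 0.93), ([0.345, 0.241, 0.018], 0.58)]
scene [([0.521, 0.354, 0.027], 0.94), ([0.429, 0.384, 0.037], 0.7), ([0.341, 0.258, 0.04], 0.63), ([0.494, 0.03, 0.041], 0.54)]
```

Call:
apply_moves:
  claw: [0.044, 0.044, 0.044, 0.044, 0.044]
  xyz:
    - [0.0012, 0, 0.0027]
    - [0.0009, 0, 0.0018]
    - [0.0006, 0, 0.0014]
    - [0, 0, 0]
    - [0, 0, 0]
  twist:
    - [0, 0, 0]
    - [0, 0, 0]
    - [0, 0, 0]
    - [0, 0, 0]
    - [0, 0, 0]

```text
clock: 30.65
position: [0.4741, 0.0206, 0.0234]
tool_rot: [3.141, 0.437, 0.497]
force: [0.7, -0.7, 0.1]
grip_width: 0.0494
finger_force: 36.5
```

Call:
apply_moves:
  claw: [0.044, 0.044, 0.044, 0.044]
  xyz:
    - [0.0005, 0, 0.001]
    - [0.0005, 0, 0.001]
    - [0, 0, 0]
    - [0, 0, 0]
  twist:
    - [0, 0, 0]
    - [0, 0, 0]
    - [0, 0, 0]
    - [0, 0, 0]

```text
clock: 31.05
position: [0.4744, 0.0206, 0.0223]
tool_rot: [3.141, 0.437, 0.497]
force: [-1.3, 3.2, 23.9]
grip_width: 0.0492
finger_force: 43.2
```

Call:
apply_moves:
  claw: [0.044, 0.054, 0.06, 0.066, 0.066, 0.066]
  xyz:
    - [-0.0003, 0, -0.0007]
    - [0, 0, 0]
    - [0, 0, 0]
    - [0, 0, 0]
    - [0, 0, 0]
    - [0, 0, 0]
  twist:
    - [0, 0, 0]
    - [0, 0, 0]
    - [0, 0, 0]
    - [0, 0, 0]
    - [0, 0, 0]
    - [0, 0, 0]

```text
clock: 31.65
position: [0.4742, 0.0206, 0.0219]
tool_rot: [3.141, 0.437, 0.497]
force: [-0.1, -0.8, -0.0]
grip_width: 0.0662
finger_force: 0.0
```

```bash
python3 wp.py
```

```text
31.65 [0.47424046 0.02062414 0.02187374] [3.141 0.437 0.497] [-0.6   0.92  0.54  1.81 -0.34  0.96 -0.97] [-0.1 -0.8 -0. ] 0.06618848722730265 0.0
[-0.37088242 -0.20261399 -0.90630779] high (array([-5.400e-02,  1.000e-04, -1.162e-01]), array([-0.0009,  0.0009, -0.0028]))
z 0.06 (array([-0.0159,  0.0001, -0.0346]), array([-0.0009,  0.0009, -0.0028]))
z 0.03 (array([-0.0032,  0.0001, -0.0075]), array([-0.0009,  0.0009, -0.0028]))
pred rim [204.1 242.3] [299.4 293.6]
(184, 296, 105, 37) 1741.5 ((230.5118865966797, 317.4964294433594), (44.02891159057617, 107.91382598876953), 98.43640899658203)
(206, 203, 97, 90) 7035.5 ((253.34207153320312, 248.8172607421875), (92.84269714355469, 100.79307556152344), 90.21136474609375)
box (206, 223, 96, 72)
pred cyl [204.1 202.7] [299.4 293.6]
top [([0.478, 0.026, 0.024], 0.55)]
scene [([0.514, 0.358, 0.026], 0.9), ([0.489, 0.029, 0.03], 0.66), ([0.513, 0.034, 0.024], 0.64), ([0.43, 0.381, 0.038], 0.53), ([0.343, 0.254, 0.039], 0.49)]
```

Call:
apply_moves:
  claw: [0.066, 0.066, 0.0, 0.0, 0.0, 0.0, 0.0, 0.0, 0.0, 0.0, 0.0]
  xyz:
    - [0, 0, -0.03]
    - [0, 0, -0.03]
    - [0, 0, 0]
    - [0, 0, 0]
    - [0, 0, 0]
    - [-0.0213, 0, 0]
    - [0, 0, 0]
    - [0, 0, 0]
    - [0, 0, 0]
    - [0, 0, 0.012]
    - [0, 0, 0]
  twist:
    - [0, 0, 0]
    - [0, 0, 0]
    - [0, 0.146, 0]
    - [0, 0.146, 0]
    - [0, 0.144, 0]
    - [0, 0, 0]
    - [0, 0, 0]
    - [0, 0, 0]
    - [0, 0, 0]
    - [0, 0, 0]
    - [0, 0, 0]

```text
clock: 33.0
position: [0.4774, 0.0229, 0.0627]
tool_rot: [-3.142, 0.003, 0.498]
force: [-0.6, 0.0, 0.6]
grip_width: -0.0002
finger_force: 0.0
```

```bash
python3 - <<'E'
from h import *
p,R=pose();s=bot.observe();print(s["clock"],p,np.round(s["tool_rot"],3),np.round(s["force"],1),s["grip_width"])
print(plan(p,R,[.4782,.0224,.03],down(.497)))
g=grab("top");im=g["img"];h=cv2.cvtColor(im,cv2.COLOR_RGB2HSV)
for n,P in(("w",[.4782,.0227,.043]),("n",[.4759,.1037,.043])):
    u,v=proj(g,P)[0];m=((h[...,1]<60)&(h[...,2]>120)).astype(np.uint8);w=np.zeros_like(m);U,V=int(u),int(v);w[V-16:V+16,U-16:U+16]=m[V-16:V+16,U-16:U+16]
    y,x=np.nonzero(w);print(n,u.round(1),v.round(1),x.min(),x.max(),y.min(),y.max(),pix2plane(g,(x.min()+x.max())/2,(y.min()+y.max())/2,.04).round(4))
E
```

```text
33.0 [0.4774418  0.02292267 0.06274855] [-3.142e+00  3.000e-03  4.980e-01] [-0.6  0.   0.6] -0.0002228225265531337
(array([0.0005, 0.0008, 0.0327]), array([-0.0001,  0.003 ,  0.0009]))
w 259.1 217.4 243 269 201 232 [0.4806 0.03   0.04  ]
n 224.2 218.2 208 239 202 233 [0.478  0.1057 0.04  ]
```

Call:
apply_moves:
  claw: [0, 0, 0, 0, 0, 0, 0]
  xyz:
    - [0.0005, 0.0008, 0.01]
    - [0, 0, 0.01]
    - [0, 0, 0.01]
    - [0, 0, 0.007]
    - [0, 0, 0.003]
    - [0, 0, 0]
    - [0, 0, 0]
  twist:
    - [0, 0.003, 0]
    - [0, 0, 0]
    - [0, 0, 0]
    - [0, 0, 0]
    - [0, 0, 0]
    - [0, 0, 0]
    - [0, 0, 0]

```text
clock: 33.75
position: [0.4788, 0.0221, 0.0245]
tool_rot: [3.141, -0.002, 0.497]
force: [1.1, 0.5, -0.2]
grip_width: -0.0001
finger_force: 0.0
```

Call:
apply_moves:
  claw: [0, 0, 0, 0, 0]
  xyz:
    - [0, 0, 0.0015]
    - [0, 0, 0.0015]
    - [0, 0, 0.0015]
    - [0, 0, 0]
    - [0, 0, 0]
  twist:
    - [0, 0, 0]
    - [0, 0, 0]
    - [0, 0, 0]
    - [0, 0, 0]
    - [0, 0, 0]

```text
clock: 34.25
position: [0.4788, 0.0222, 0.0201]
tool_rot: [3.141, -0.002, 0.497]
force: [-2.6, -0.2, 8.6]
grip_width: -0.0
finger_force: 4.1
```

Call:
apply_moves:
  claw: [0, 0, 0, 0.034, 0.034, 0.034, 0.034, 0.034, 0.034, 0.034, 0.034, 0.034, 0.034, 0.034]
  xyz:
    - [0, 0, -0.04]
    - [0, 0, -0.04]
    - [0, 0, -0.04]
    - [0, 0, 0]
    - [0, 0, 0]
    - [0, 0, 0]
    - [0, 0, 0]
    - [0.034, 0.0219, 0]
    - [0.034, 0.0219, 0]
    - [0.034, 0.0219, 0]
    - [0.034, 0.0219, 0]
    - [0, 0, 0.045]
    - [0, 0, 0]
    - [0, 0, 0]
  twist:
    - [0, 0, 0]
    - [0, 0, 0]
    - [0, 0, 0]
    - [0, 0, 0.127]
    - [0, 0, 0.127]
    - [0, 0, 0.127]
    - [0, 0, 0.126]
    - [0, 0, 0]
    - [0, 0, 0]
    - [0, 0, 0]
    - [0, 0, 0]
    - [0, 0, 0]
    - [0, 0, 0]
    - [0, 0, 0]

```text
clock: 35.65
position: [0.6129, -0.0668, 0.0951]
tool_rot: [-3.141, 0.0, -0.01]
force: [-0.2, -0.4, 1.2]
grip_width: 0.034
finger_force: 0.0
```

```bash
python3 - <<'E'
from h import *
p,R=pose();s=bot.observe();print(s["clock"],p,np.round(s["tool_rot"],3),np.round(s["force"],1),s["grip_width"],s["qpos"].round(2))
print(plan(p,R,[.6139,-.067,.058],down(-.01)))
g=grab("top");im=g["img"];h=cv2.cvtColor(im,cv2.COLOR_RGB2HSV)
for n,P in(("w",[.4782,.0227,.043]),("n",[.4759,.1037,.043])):
    u,v=proj(g,P)[0];m=((h[...,1]<60)&(h[...,2]>120)).astype(np.uint8);w=np.zeros_like(m);U,V=int(u),int(v);w[V-16:V+16,U-16:U+16]=m[V-16:V+16,U-16:U+16]
    y,x=np.nonzero(w);print(n,u.round(1),v.round(1),x.min(),x.max(),y.min(),y.max(),pix2plane(g,(x.min()+x.max())/2,(y.min()+y.max())/2,.035).round(4))
f=grab("wrist");print([(np.round(x["position"],3).tolist(),round(x["score"],2)) for x in bot.find_in("wrist","bar_knob")][:3])
print([(np.round(x["position"],3).tolist(),round(x["score"],2)) for x in bot.find_in("top","bar_knob")][:3])
E
```

```text
35.65 [ 0.61293287 -0.06684046  0.09509904] [-3.141  0.    -0.01 ] [-0.2 -0.4  1.2] 0.033970338656956915 [-0.38  0.77  0.61  1.75 -0.59  0.81 -1.06]
(array([0.001 , 0.0002, 0.0371]), array([-0.0006,  0.0001, -0.0003]))
w 259.1 217.4 243 270 201 228 [0.486 0.029 0.035]
n 224.2 218.2 212 239 202 226 [0.487  0.1017 0.035 ]
[([0.698, -0.247, 0.018], 0.18)]
[([0.504, -0.072, 0.049], 0.69), ([0.47, -0.049, 0.02], 0.23)]
```

Call:
apply_moves:
  claw: [0.034, 0.034, 0.02, 0.02, 0.02, 0.02, 0.02, 0.02, 0.02, 0.02, 0.02, 0.02, 0.02, 0.02, 0.02, 0.02, 0.02, 0.02]
  xyz:
    - [0.001, 0, 0.0185]
    - [0, 0, 0.0185]
    - [0, 0, 0]
    - [0, 0, 0]
    - [-0.0012, -0.0179, 0]
    - [-0.0012, -0.0179, 0]
    - [-0.0012, -0.0179, 0]
    - [-0.0012, -0.0179, 0]
    - [-0.0012, -0.0179, 0]
    - [-0.0012, -0.0179, 0]
    - [-0.0012, -0.0179, 0]
    - [-0.0012, -0.0179, 0]
    - [-0.0012, -0.0179, 0]
    - [-0.0012, -0.0179, 0]
    - [-0.0012, -0.0179, 0]
    - [-0.0012, -0.0179, 0]
    - [0, 0, 0]
    - [0, 0, 0]
  twist:
    - [0, 0, 0]
    - [0, 0, 0]
    - [0, 0, 0]
    - [0, 0, 0]
    - [0, 0, -0.135]
    - [0, 0, -0.135]
    - [0, 0, -0.135]
    - [0, 0, -0.135]
    - [0, 0, -0.135]
    - [0, 0, -0.135]
    - [0, 0, -0.135]
    - [0, 0, -0.135]
    - [0, 0, -0.135]
    - [0, 0, -0.135]
    - [0, 0, -0.135]
    - [0, 0, -0.135]
    - [0, 0, 0]
    - [0, 0, 0]

```text
clock: 37.65
position: [0.4777, 0.0674, 0.059]
tool_rot: [3.138, -0.001, 1.607]
force: [0.5, -0.4, -0.1]
grip_width: 0.0199
finger_force: 0.0
```

```bash
python3 - <<'E'
from h import *
p,R=pose();s=bot.observe();print(s["clock"],p,np.round(s["tool_rot"],3),np.round(s["force"],1),s["grip_width"])
v=p[:2]-np.array([.4808,-.0673]);print("r",np.hypot(*v),"joint-ish",np.arctan2(v[0],v[1])+.028)
E
```

```text
37.65 [0.47767714 0.06735533 0.05897727] [ 3.138e+00 -1.000e-03  1.607e+00] [ 0.5 -0.4 -0.1] 0.01987558057635387
r 0.13469153517788082 joint-ish 0.004812616332200922
```

Call:
apply_moves:
  claw: [0.02, 0.02, 0.02, 0.02]
  xyz:
    - [0, -0.002, 0]
    - [0, -0.002, 0]
    - [0, 0, 0]
    - [0, 0, 0]
  twist:
    - [0, 0, 0]
    - [0, 0, 0]
    - [0, 0, 0]
    - [0, 0, 0]

```text
clock: 38.05
position: [0.473, 0.0673, 0.0579]
tool_rot: [3.139, -0.0, 1.61]
force: [2.2, 0.3, 2.2]
grip_width: 0.0198
finger_force: 1.0
```

Light contact at the stop. Open, rise clear and check.

Call:
apply_moves:
  claw: [0.034, 0.034, 0.034, 0.034, 0.034, 0.034, 0.034, 0.034, 0.034, 0.034, 0.034]
  xyz:
    - [0, 0.002, 0]
    - [0, 0, 0]
    - [0, 0, -0.03]
    - [0, 0, -0.04]
    - [0, 0, -0.04]
    - [-0.04, 0, -0.03]
    - [-0.04, 0, 0]
    - [-0.04, 0, 0]
    - [-0.04, 0, 0]
    - [-0.04, 0, 0]
    - [0, 0, 0]
  twist:
    - [0, 0, 0]
    - [0, 0, 0]
    - [0, 0, 0]
    - [0, 0, 0]
    - [0, 0, 0]
    - [0, 0, 0]
    - [0, 0, 0]
    - [0, 0, 0]
    - [0, 0, 0]
    - [0, 0, 0]
    - [0, 0, 0]

```text
clock: 39.15
position: [0.4816, -0.1377, 0.1978]
tool_rot: [3.14, 0.001, 1.604]
force: [-0.7, 0.7, 0.5]
grip_width: 0.0338
finger_force: 0.0
```

```bash
python3 - <<'E'
from h import *
p,R=pose();s=bot.observe();print(s["clock"],p,np.round(s["force"],1))
for n in("top","scene"):
    g=grab(n,"fin_"+n);im=g["img"];h=cv2.cvtColor(im,cv2.COLOR_RGB2HSV)
    for q in("wide_cap","narrow_cap","bar_knob","paint_jar","thinner","mix_cup"): print(n,q,[(np.round(x["position"],3).tolist(),round(x["score"],2)) for x in bot.find_in(n,q)][:4])
    if n=="top":
        k=np.linspace(0,2*np.pi,36)
        for c,r,P in(("w",.025,[.4782,.0227]),("n",.019,[.4759,.1037])):
            cyl=np.vstack([proj(g,np.c_[P[0]+r*np.cos(k),P[1]+r*np.sin(k),0*k+z]) for z in(.022,.043)]);lo,hi=cyl.min(0),cyl.max(0)
            U,V=((lo+hi)/2).astype(int);m=((h[...,1]<70)&(h[...,2]>110)).astype(np.uint8);w=np.zeros_like(m);w[V-17:V+17,U-17:U+17]=m[V-17:V+17,U-17:U+17]
            w=cv2.morphologyEx(w,cv2.MORPH_OPEN,np.ones((5,5)));y,x=np.nonzero(w);print(c,"pred",lo.round(1),hi.round(1),"seen",x.min(),y.min(),x.max(),y.max())
        dark=(im.max(2)<60);u,v=proj(g,[.4771,.0657,.072])[0];yy,xx=np.nonzero(dark[int(v)-12:int(v)+12,int(u)-12:int(u)+12]);print("knob pred",u,v,"seen",xx.mean()+int(u)-12,yy.mean()+int(v)-12,len(xx))
E
```

```text
39.15 [ 0.48155579 -0.13770338  0.19782737] [-0.7  0.7  0.5]
top wide_cap [([0.331, 0.254, 0.046], 0.64), ([0.416, 0.377, 0.039], 0.63), ([0.749, 0.147, 0.056], 0.57), ([0.517, 0.35, 0.048], 0.54)]
top narrow_cap [([0.47, 0.103, 0.04], 0.56)]
top bar_knob [([0.475, 0.007, 0.052], 0.71)]
top paint_jar [([0.675, 0.324, 0.058], 0.82), ([0.75, 0.147, 0.056], 0.46)]
top thinner [([0.751, 0.147, 0.055], 0.84)]
top mix_cup []
w pred [248.3 206.7] [269.9 229.1] seen 244 206 273 228
n pred [216.  210.1] [233.1 227.4] seen 217 210 237 226
knob pred 239.76168228150152 216.05536924298363 seen nan nan 0
scene wide_cap [([0.489, 0.024, 0.032], 0.72), ([0.516, 0.356, 0.026], 0.67), ([0.432, 0.385, 0.04], 0.64), ([0.345, 0.254, 0.037], 0.47)]
scene narrow_cap [([0.489, 0.104, 0.037], 0.54)]
scene bar_knob [([0.476, 0.028, 0.051], 0.69)]
scene paint_jar [([0.694, 0.334, 0.05], 0.85)]
scene thinner [([0.768, 0.162, 0.054], 0.7), ([0.477, 0.025, 0.056], 0.29)]
scene mix_cup [([0.694, -0.283, 0.026], 0.91)]<stdin>:12: RuntimeWarning: Mean of empty slice.
  ret = ret.dtype.type(ret / rcount)
```

```bash
python3 - <<'E'
from h import *
g=grab("top");im=g["img"];u,v=proj(g,[.4771,.0657,.066])[0]
c=im[int(v)-10:int(v)+11,int(u)-10:int(u)+11].max(2).astype(int);t=c.min()+25
y,x=np.nonzero(c<t);print(c.min(),len(x),u,v,x.mean()+int(u)-10,y.mean()+int(v)-10, pix2plane(g,x.mean()+int(u)-10,y.mean()+int(v)-10,.066))
print(proj(g,[[.4771+.0025*k,.0657,.066] for k in(0,2,4,6)]).round(1))
E
```

```text
59 22 239.9320468538687 216.42026365115694 240.3181818181818 216.3181818181818 [0.47733614 0.06482714 0.066     ]
[[239.9 216.4]
 [240.  214.2]
 [240.  212.1]
 [240.  209.9]]
```

The knob sits exactly at its closed position (joint about 0) and the caps match their seated outlines, so I'm handing the job in.

```bash
python3 -c "
from workcell import bot
print(bot.job_done())"
```

```text
the job is handed in; nothing more can be done
None
```

I handed the job in at about 39 s on the clock: both caps are seated (wide one mouth up, narrow one mouth down), the bar is back at its closed stop, and the camera readings for the paint jar, thinner bottle and mixing cup are unchanged; the hand-in gave no verdict.

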